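Set up the icing depositor and lay out the Easter cakes

ROBOT

A 6-joint arm with a two-finger parallel gripper is mounted at the origin on the work surface. World frame = base frame: x ahead of the robot, y to its left, z up, the work surface at z = 0. Lengths are in m, angles in degrees, forces in N, time in s.
With the tool pointing down it reaches from about 0.25 to 0.725 m from the base axis. Payload 9.7 kg.
Tool frame: the origin (TCP) lies midway between the tips of the shut fingers; the grasp point (between the pads) lies bot.hold_point_z behind it (bot.hold_point_z is the distance from the TCP to the grasp point, in m); z points along the fingers, y is the line along which they close (so a half turn about z gives the same grasp; the last joint's range is limited). The gripper opens to 85 mm and grips with 20 to 120 N. Pads are 22 mm wide; open, the fingers measure 114 mm over their backs; the gripper's body (76 mm by 85 mm) begins 54 mm behind the grasp point. The pads swing forward as they close: fully open they stand 13 mm farther back than shut.
Start: joints at [63.827, 4.979, 10.078, 95.1, 0, 90], TCP at [0.243, 0.494, 0.194] pointing down, gripper open.
Joint ranges: [-179.16, 179.16], [-48.56, 103.87], [-65.8, 70.77], [-126.05, 130.52], [-82.76, 87.17], [-180, 180]. Speed limits (degrees/s): [127.2, 127.2, 147.25, 180, 180, 180].

INTERFACE

Orientations are given as [roll, pitch, yaw] about the fixed x, y, z axes, in that order (R = Rz(yaw) Ry(pitch) Rx(roll)).
In Python, from workcell import bot, camera, camera_model, ticket gives the robot as it stands.
- The arm moves only by the tool send_rows, never from a script. Its argument "targets" is text: rows parted by semicolons, each of 5 numbers parted by spaces: the shift along the tool's x, y, z in mm, then the turn about the tool's z in degrees, then the closure in counts, from 0 (fully open) to 255 (shut). A call has 1 to 20 rows; each row is the pose to reach, as a shift and turn from the pose commanded when the call began, along the tool's axes at that moment; what a row does not reach only later rows make up. A row lasts 1/8 s, in which the tool goes at most 62.5 mm and 10.7 degrees, less where a joint would pass 70% of its speed; a pose out of reach is approached as far as the arm can. A call with a gripper value outside its range is refused whole. The fingers move at their own pace and stop on an object; "newtons" is the grip in N (left out, the last holds). Time passes only in rows, so rows that repeat a pose let the fingers close. It gives the time, the measured TCP pose, the force, the opening and the grip force at its end, in the units of the state.
- bot.get_obs(): the state, without advancing time (a new reading comes with each control period).
- camera(name): name is "scene" or "side" or "wrist"; returns the picture (420x560x3 uint8, blue, green, red); there is no depth.
- camera_model(name): a dict with "K" (3x3 intrinsics, pixels), "dist_coeffs" ([k1, k2, p1, p2, k3] as OpenCV has them; the pictures are not rectified), "pose" (4x4, takes a point from camera to world coordinates); the wrist camera has in their place "T_tool_cam" (4x4, takes a point from camera to tool coordinates, whose origin is the TCP and whose axes are the flange's). Camera axes: x right, y down, z forward; pixel columns grow to the right and rows downward; lengths in m; the calibration is good to about 2 mm. A picture is of the moment at which its call begins: read the wrist's pose just before it. camera_model takes no time and is no camera call.
- ticket.job_done(): hands the job in; it is judged then, once.
The state is a dict: "time": time; "q": joint angles; "qd": joint speeds; "joint_efforts": joint torques, N m; "ee_pos": TCP position; "tcp_rot": TCP orientation; "wrist_force": force on the tool from outside, world axes, zero at the start; "torque": the same for the moment, N m; "opening": finger opening in m; "grasp_force": force on a finger pad.
Only numpy, scipy, OpenCV 4.12 (cv2) and the standard library are available. Lean on these libraries where they do the work, as an engineer would, in place of code of your own. Each camera call takes 0.05 s, during which the arm holds its last target. There are 200 camera calls.

TASK

Get the icing depositor ready for a run: twist the nozzle head up into its collar until its lugs drop home, handle pointing straight to the front, and turn the portion knob slowly clockwise until its index pin drops into the notch. Lay every gingerbread egg on the baking tray, flat, each on a printed outline of its own and pointing the same way as the outline. Leave the Easter bread and the jar of sprinkles alone.

Things in the scene. Friction and masses are not known exactly. Their poses are not given: they have to be found in the camera images.
- depositor: The icing depositor, fixed; origin on the bench below its collar. -x is its front (operator, robot), +y its left. Base plate 12 mm thick (x -80..120, y -210..70 mm); white drive box 100 mm high on the right (x -160..130, y -215..-105); column behind that and an arm to the collar; round steel hopper above the collar.
- hopper (a point): Centre of the hopper's lid, 370 mm above the bench. The hopper is 150 mm wide here and down to 90 mm above the collar's underside, then tapers to 80 mm at 45 mm above it. Two black marks on the outside of the collar show where the handle points: a narrow one when the nozzle enters, a wide one (at the front) when locked.
- collar (a point): On the axis of the bayonet collar at its underside, 205 mm above the bench; axes as depositor (-x to the front). Steel ring 100 mm wide, open below, bore 62 mm, its rim cut by three entry gaps 40 deg (23 mm) wide at 70, 190, 310 deg about z from +x. Counter-clockwise from above each gap is followed by a low ridge, a pocket and an end stop.
- pocket (a point): Middle of a pocket floor in the collar rim, 38 mm from the axis, 6 mm above the underside. Three pockets, 34 deg long, at 0, 120 and 240 deg about z from the collar's +x, each 50 deg counter-clockwise of a gap. The ridge before it tops out 8 mm above the underside; the flat seat over the lugs is at 16.5 mm, so a lug over the ridge has 3.5 mm of vertical play.
- nozzle_top (a point): On the axis of the loose nozzle head at its top face; +x along the handle, z up. Aluminium, 0.24 kg, 72 mm high: spout below, bowl 80 mm wide with a shoulder 17 mm below the top, then a 54 mm neck. It starts upright in a ring-shaped stand, bowl on its rim 30 mm above the bench, spout 26 mm down its hole. Locked, this point is 11 mm above collar.
- nozzle_lug (a point): Outer end of the lug opposite the handle, 37 mm from the axis, at the level of the top face. Three lugs at 60, 180, 300 deg from the handle, 5 mm thick, 16 mm wide, top flush with the top face, with 3 mm clearance in the gaps. They enter with the handle at 130 deg about the collar's z (50 deg left of front), turn 50 deg counter-clockwise over the ridges and drop into the pockets.
- nozzle_handle (a point): Middle of the black handle grip of the nozzle head, 145 mm from its axis and 32 mm below its top; axes as nozzle_top. A bar 95 mm long, 24 mm wide, 30 mm high, flat upright sides. The centre of mass lies about 20 mm from the head's axis, so the head sags a little in the grip. Locked, it points straight to the front with a few degrees of play.
- knob_grip (a point): On the axis of the portion knob, 12 mm below its top. A black wing bar 64 mm long (along x), 18 mm wide, 30 mm high on a steel drum 96 mm wide on the drive box, 22 mm free below the bar. A white mark lies on its -x half.
- portion_knob (a joint): Angle of the portion knob in rad, 0 at its left stop, growing clockwise seen from above to 3.0 at the other stop. It takes about 0.1 N m. Its one notch lies somewhere from 0.75 to 2.45, always clockwise of the start, unmarked.
- index_pin (a joint): Travel in m of the spring-loaded index pin beside the knob: under 0.001 while it rides up, 0.005 when dropped into the notch, where it also blocks the knob (play 0.07 rad either way). It is damped, takes about 0.3 s to drop, catches below 0.3 rad/s and jumps the notch at about 1 rad/s.
- cake0_mid (a point): Centre, half-way up, of the widest part of an egg-shaped brown gingerbread cake, 90 mm long, 60 wide, 34 high, 0.12 kg, flat underneath. +x points to its pointed end, 58 mm ahead; the blunt end is 32 mm behind. Flanks upright and parallel for 34 mm here. None while absent.
- cake1_mid (a point): The same for another such cake; None while absent.
- cake2_mid (a point): The same for another such cake; None while absent.
- cake3_mid (a point): The same for another such cake; None while absent.
- spot0 (a point): Where the widest part of a cake belongs on a printed egg outline of the tray's mat, at floor level; +x to the outline's pointed end, the same for all four. Rows 115 mm apart along x, 104 mm along y. Fixed aluminium tray, 250 x 236 mm, rim 10 mm high, floor 3 mm above the bench.
- spot1 (a point): The same for another outline on the tray.
- spot2 (a point): The same for another outline on the tray.
- spot3 (a point): The same for another outline on the tray.
- tray_end (a point): Middle of the tray's rim at the end to which all the outlines point; axes as the spots.
- paska: Bystander: an iced Easter bread in a dark paper case, 100 mm wide, 116 mm high, origin under its centre.
- sprinkle_jar: Bystander: a jar of sprinkles with a white lid, 68 mm wide, 105 mm high, origin under its centre.
Not all that is in view belongs to the job. Leave any red look-alike of the part that bears cake1_mid alone.

How it is judged (in metres and radians):
At the end, for the whole second after the job is handed in: Nozzle head locked in the collar, lugs down in the pockets (top 8 to 12.7 mm above the underside, axis within 8 mm, tilt under 0.1 rad), handle 12 deg or less off straight forward; index pin dropped over 4 mm; every cake flat on an outline within 12 mm and 15 deg; all released (horizontal distance between nozzle_top and collar below 0.008 m and z of nozzle_top in the frame of collar between 0.008 and 0.0127 m and x of nozzle_handle in the frame of collar below -0.125 m and y of nozzle_handle in the frame of collar between -0.03 and 0.03 m and angle between nozzle_top's own z axis and vertical below 0.1 rad and value of joint index_pin above 0.004 m and (horizontal distance between cake0_mid and spot0 below 0.012 m or horizontal distance between cake0_mid and spot1 below 0.012 m or horizontal distance between cake0_mid and spot2 below 0.012 m or horizontal distance between cake0_mid and spot3 below 0.012 m) and height (world z) of each of cake0_mid, cake1_mid, cake2_mid, cake3_mid below 0.026 m and angle between each of cake0_mid, cake1_mid, cake2_mid, cake3_mid's own z axis and vertical below 0.12 rad and angle between the x axis of each of cake0_mid, cake1_mid, cake2_mid, cake3_mid and the x axis of tray_end, either way round below 0.26 rad and x of tray_end in the frame of cake0_mid above 0 m and (horizontal distance between cake1_mid and spot0 below 0.012 m or horizontal distance between cake1_mid and spot1 below 0.012 m or horizontal distance between cake1_mid and spot2 below 0.012 m or horizontal distance between cake1_mid and spot3 below 0.012 m) and x of tray_end in the frame of cake1_mid above 0 m and (horizontal distance between cake2_mid and spot0 below 0.012 m or horizontal distance between cake2_mid and spot1 below 0.012 m or horizontal distance between cake2_mid and spot2 below 0.012 m or horizontal distance between cake2_mid and spot3 below 0.012 m) and x of tray_end in the frame of cake2_mid above 0 m and (horizontal distance between cake3_mid and spot0 below 0.012 m or horizontal distance between cake3_mid and spot1 below 0.012 m or horizontal distance between cake3_mid and spot2 below 0.012 m or horizontal distance between cake3_mid and spot3 below 0.012 m) and x of tray_end in the frame of cake3_mid above 0 m); the robot touches nothing.
It fails at once if the Easter bread is knocked aside or over (distance of paska from where it was at the start of the episode above 0.03 m or angle between paska's own z axis and vertical above 0.5 rad).
It fails at once if the jar of sprinkles is knocked aside or over (distance of sprinkle_jar from where it was at the start of the episode above 0.03 m or angle between sprinkle_jar's own z axis and vertical above 0.5 rad).
Of cake0, cake1, cake2, cake3 only 2 to 4 are there at a start; the rules pass over those that are not, and their reading is None.
At some moment in a run one of cake0, cake1, cake2, cake3 may be knocked a few centimetres aside while the robot is not near it.
It also fails if it takes over 210 s, if anything falls off the work surface, if the arm or the gripper's body presses on something with over 40 N, if the wrist force passes 120 N, or if a joint passes its speed limit or range.

## Working session

There is one attempt and no reset: what is moved stays moved. The work goes in short steps, Python scripts to look and compute and a tool call to move; the robot and the scene stay as the last step left them, time stands still between calls to the robot, and variables do not carry over. Pictures are saved under pics/ and viewed, at most 14 in all, crops included, and the job is handed in when it is done.

Besides the shell and the picture viewer there is one more tool, called after "Call:" as name(argument=value, ...) on one line, values as JSON. send_rows: Moves the arm, as the interface text tells. Its arguments: {"type":"object","properties":{"targets":{"type":"string"},"newtons":{"type":"number"}},"required":["targets"]}

```bash
ls; mkdir -p pics
python3 - <<'E'
from workcell import bot,camera,camera_model
import cv2,numpy as np
o=bot.get_obs();print(o, bot.hold_point_z)
for n in("scene","side","wrist"):
    im=camera(n);cv2.imwrite(f"pics/{n}0.png",im)
    m=camera_model(n);print(n,{k:np.round(v,4).tolist() for k,v in m.items()})
E
```

```text
pics
{'time': 0.0, 'q': array([ 6.38274565e+01,  5.01174380e+00,  1.00340404e+01,  9.50987820e+01,
       -6.23416706e-05,  8.99983813e+01]), 'qd': array([-0.00063498,  0.07046916,  0.09334024,  0.05913762,  0.08506952,
        0.04696279]), 'joint_efforts': array([ 9.77588707e-05, -5.20381594e+01,  4.64809692e+01,  1.59434014e-02,
        2.93075107e-05, -8.12958490e-06]), 'ee_pos': array([0.24247074, 0.49336147, 0.19337321]), 'tcp_rot': array([-1.79923515e+02,  6.01807807e-05,  1.53829075e+02]), 'wrist_force': array([-0.37739871, -0.67054347, -0.06542165]), 'torque': array([-0.0480043 , -0.02191409, -0.01886192]), 'grasp_force': 0.0, 'opening': 0.08513536963711074} 0.0187
scene {'K': [[427.2328, 0.0, 280.9161], [0.0, 427.2328, 208.073], [0.0, 0.0, 1.0]], 'dist_coeffs': [-0.1354, 0.0, 0.0, 0.0, 0.0], 'pose': [[0.8121, 0.4905, -0.3159, 1.0006], [0.5834, -0.6886, 0.4306, -0.5501], [-0.0063, -0.534, -0.8454, 1.3301], [0.0, 0.0, 0.0, 1.0]]}
side {'K': [[402.6627, 0.0, 276.103], [0.0, 402.6627, 208.8354], [0.0, 0.0, 1.0]], 'dist_coeffs': [-0.0536, 0.0, 0.0, 0.0, 0.0], 'pose': [[0.9642, -0.2044, 0.1687, 0.3866], [-0.2649, -0.7269, 0.6336, -0.7548], [-0.0069, -0.6556, -0.7551, 1.1334], [0.0, 0.0, 0.0, 1.0]]}
wrist {'K': [[351.9854, 0.0, 277.7169], [0.0, 351.9854, 213.2542], [0.0, 0.0, 1.0]], 'dist_coeffs': [-0.088, 0.0, 0.0, 0.0, 0.0], 'T_tool_cam': [[-0.0003, -0.9495, -0.3138, 0.0801], [1.0, -0.0003, 0.0001, -0.0004], [-0.0002, -0.3138, 0.9495, -0.1808], [0.0, 0.0, 0.0, 1.0]]}
```

View pics/scene0.png

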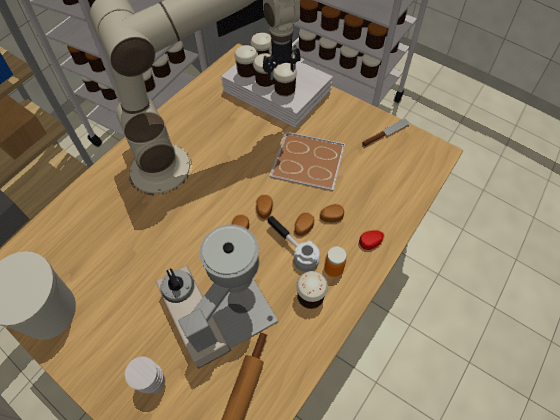

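View pics/side0.png

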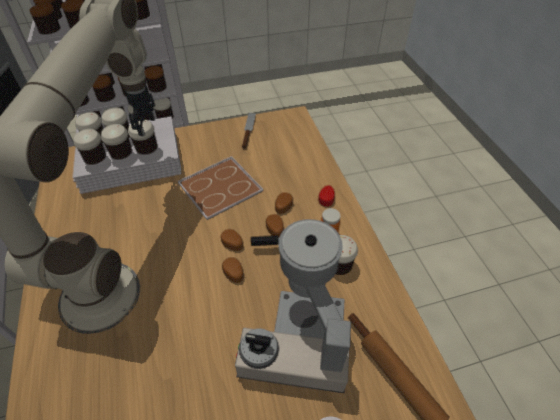

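Scene: four brown eggs near (240,222), (264,205), (304,222), (332,213), the red look-alike at (372,239), tray at (308,160), nozzle head at (306,255) with its handle towards (278,228), hopper lid at (229,248), knob at (177,285), jar at (336,262), paska at (312,288). Side: eggs at (232,240), (233,269), (275,225), (284,201), knob at (259,345).

```bash
cat > h.py <<'E'
from workcell import bot,camera,camera_model
import cv2,numpy as np
from scipy.spatial.transform import Rotation as R
def tool():
    o=bot.get_obs();T=np.eye(4);T[:3,:3]=R.from_euler('xyz',o['tcp_rot'],degrees=True).as_matrix();T[:3,3]=o['ee_pos'];return T
def grab(n,save=None):
    m=camera_model(n)
    P=tool()@m['T_tool_cam'] if n=='wrist' else m['pose']
    im=camera(n)
    if save: cv2.imwrite(f'pics/{save}.png',im)
    return im,(np.array(m['K']),np.array(m['dist_coeffs']),np.array(P))
def ray(c,px):
    u=cv2.undistortPoints(np.array(px,float).reshape(-1,1,2),c[0],c[1]).reshape(-1,2)
    d=np.c_[u,np.ones(len(u))]@c[2][:3,:3].T
    return c[2][:3,3],d
def onz(c,px,z):
    o,d=ray(c,px);return o+d*((z-o[2])/d[:,2])[:,None]
def proj(c,p):
    Ti=np.linalg.inv(c[2]);rv=cv2.Rodrigues(Ti[:3,:3])[0]
    return cv2.projectPoints(np.array(p,float).reshape(-1,1,3),rv,Ti[:3,3],c[0],c[1])[0].reshape(-1,2)
def tri(c1,p1,c2,p2):
    o1,d1=ray(c1,p1);o2,d2=ray(c2,p2);d1=d1[0];d2=d2[0]
    s=np.linalg.lstsq(np.c_[d1,-d2],o2-o1,rcond=None)[0]
    a=o1+s[0]*d1;b=o2+s[1]*d2;return (a+b)/2,np.linalg.norm(a-b)
def brown(im,lo=(5,120,60),hi=(16,255,255)):
    return cv2.inRange(cv2.cvtColor(im,cv2.COLOR_BGR2HSV),lo,hi)
def blobs(mask,amin=60):
    n,l,s,c=cv2.connectedComponentsWithStats(mask);return [(s[i,4],c[i].round(1),l==i) for i in range(1,n) if s[i,4]>amin]
def frompics(n,f):
    m=camera_model(n);return cv2.imread(f'pics/{f}.png'),(np.array(m['K']),np.array(m['dist_coeffs']),np.array(m['pose']))
E
python3 - <<'E'
from h import *
np.set_printoptions(precision=3,suppress=True)
si,sc=frompics('scene','scene0');di,dc=frompics('side','side0')
for im,c,pts,n in((si,sc,[(240,222),(264,205),(304,222),(332,213)],'scene'),(di,dc,[(233,269),(232,240),(275,225),(284,201)],'side')):
    print(n,onz(c,pts,.02))
    hsv=cv2.cvtColor(im,cv2.COLOR_BGR2HSV)
    for p in pts: print(hsv[p[1],p[0]],end=' ')
    print(hsv[30,545] )
print('lid',onz(sc,[(229,248)],.37),onz(dc,[(311,240)],.37))
print('knob',onz(sc,[(177,284)],.15),onz(dc,[(258,341)],.15), tri(sc,(177,284),dc,(258,341)))
print('handle', onz(sc,[(270,220),(288,238)],.055), 'head',onz(sc,[(307,250)],.076))
print('handle side', onz(dc,[(253,240),(278,240)],.055))
print('tray corners', onz(sc,[(285,133),(345,150),(331,188),(271,177)],.01),onz(dc,[(179,185),(231,159),(262,186),(209,215)],.01))
print('jar',onz(sc,[(337,256)],.105),onz(dc,[(331,216)],.105),'paska',onz(sc,[(312,286)],.1))
a=cv2.resize(si[120:340,140:410],None,fx=2.9,fy=2.7,interpolation=cv2.INTER_CUBIC)
cv2.imwrite('pics/crop.png',a)
b=cv2.resize(di[150:390,170:400],None,fx=3,fy=2.5,interpolation=cv2.INTER_CUBIC);cv2.imwrite('pics/crop2.png',b)
E
```

```text
scene [[ 0.427 -0.015  0.02 ]
 [ 0.453  0.092  0.02 ]
 [ 0.612  0.117  0.02 ]
 [ 0.673  0.207  0.02 ]]
[ 15 182 143] [ 14 175 146] [ 15 169 152] [ 14 161 155] [ 21  29 115]
side [[ 0.432 -0.032  0.02 ]
 [ 0.452  0.084  0.02 ]
 [ 0.612  0.107  0.02 ]
 [ 0.674  0.209  0.02 ]]
[ 14 159 114] [ 14 156 116] [ 13 174 110] [ 13 169 110] [90  8 92]
lid [[ 0.605 -0.234  0.37 ]] [[ 0.61 -0.23  0.37]]
knob [[ 0.464 -0.346  0.15 ]] [[ 0.445 -0.344  0.15 ]] (array([ 0.448, -0.337,  0.122]), np.float64(0.008770618445621728))
handle [[0.522 0.038 0.055]
 [0.613 0.016 0.055]] head [[0.696 0.006 0.076]]
handle side [[0.517 0.039 0.055]
 [0.597 0.016 0.055]]
tray corners [[0.307 0.43  0.01 ]
 [0.556 0.496 0.01 ]
 [0.609 0.305 0.01 ]
 [0.394 0.215 0.01 ]] [[0.304 0.41  0.01 ]
 [0.53  0.503 0.01 ]
 [0.616 0.316 0.01 ]
 [0.393 0.226 0.01 ]]
jar [[0.793 0.031 0.105]] [[0.784 0.028 0.105]] paska [[ 0.783 -0.098  0.1  ]]
```

View pics/crop.png

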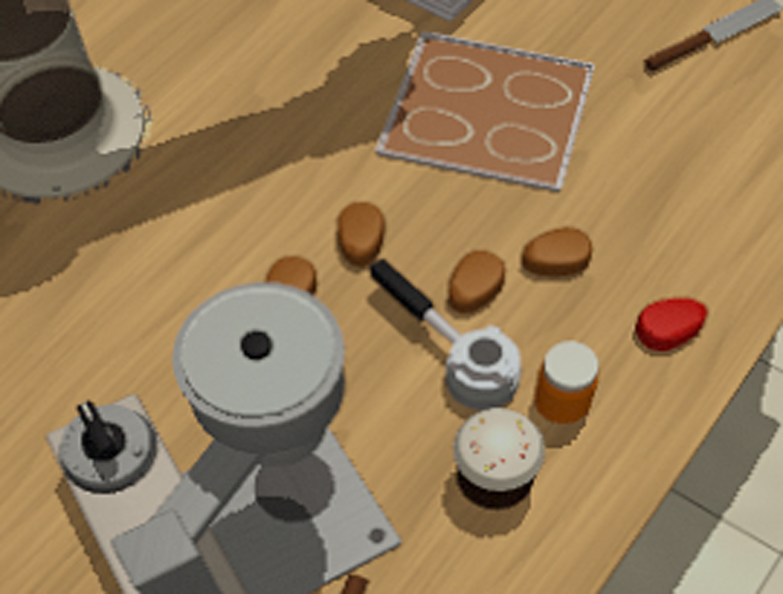

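Call:
send_rows(targets="-45 -5 -26 0 0;-90 -10 -53 0 0;-135 -15 -80 0 0;-173 -19 -106 0 0;-173 -19 -106 0 0;-173 -19 -106 0 0;-173 -19 -106 0 0")

```text
time: 1.02
ee_pos: [0.3886, 0.4006, 0.2992]
tcp_rot: [-179.9, -0.0, 153.9]
wrist_force: [-0.2, 0.3, -0.3]
opening: 0.0854
grasp_force: 0.0
```

Run:
```python
from h import *
im,c=grab('wrist','w1');print(bot.get_obs()['q'].round(2),bot.get_obs()['tcp_rot'],bot.get_obs()['ee_pos'])
import pickle;pickle.dump(c,open('w1.pkl','wb'))
```

```text
[4.5870e+01 1.0370e+01 2.8130e+01 1.0783e+02 1.0000e-02 7.1970e+01] [-1.79931608e+02 -2.75310305e-02  1.53899711e+02] [0.38857743 0.40062104 0.29934198]
```

View pics/w1.png

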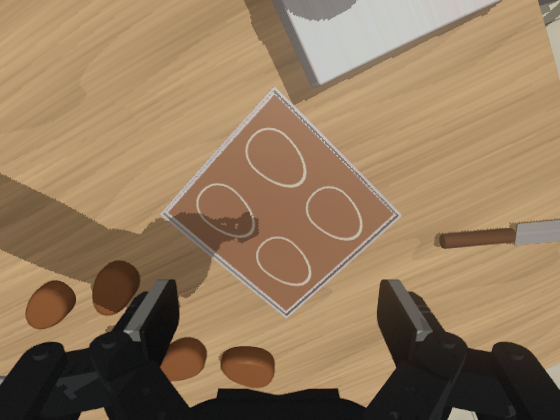

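View pics/crop2.png

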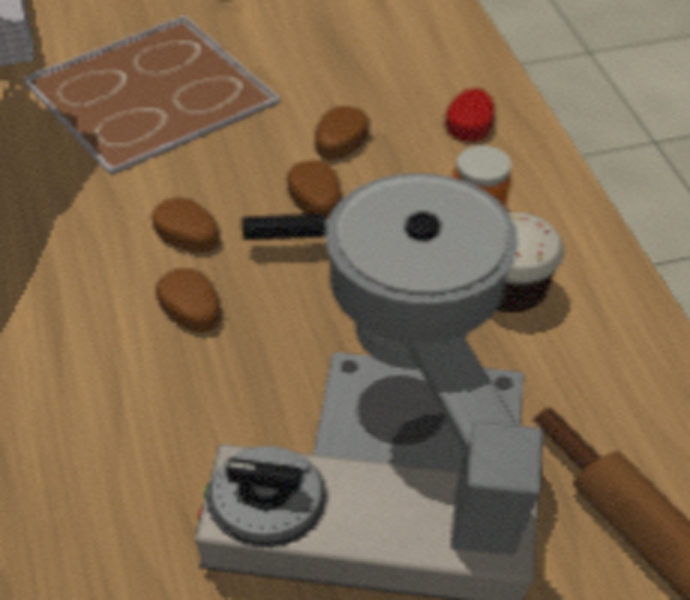

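Wrist view: outlines at (276,157), (226,210), (334,213), (284,261), tray corners (275,91), (399,215), (287,315), (165,214); four eggs at the lower left. Side crop: drive box top corners at (222,447), (202,548), (534,578); knob bar from (228,465) to (305,477).

```bash
cat >> h.py <<'E'
def eggpose(P):
    """outline points (N,2) in the plane -> widest point xy, yaw deg of pointed end, length, width"""
    h=cv2.convexHull(P.astype(np.float32)).reshape(-1,2)
    (cx,cy),(w,hh),a=cv2.minAreaRect((h*1000).astype(np.float32))
    m=cv2.moments((h*1000).astype(np.float32));ce=np.array([m['m10'],m['m01']])/m['m00']/1000
    C=np.array([[m['mu20'],m['mu11']],[m['mu11'],m['mu02']]]);u=np.linalg.eigh(C)[1][:,1]
    s=(h-ce)@u
    if s.max()<-s.min(): u=-u;s=-s
    v=np.array([-u[1],u[0]]);t=(h-ce)@v
    L=s.max()-s.min();b=s.min()+(L)*32/90
    return ce+u*b+v*(t.max()+t.min())/2,np.degrees(np.arctan2(u[1],u[0])),L,t.max()-t.min()
E
python3 - <<'E'
from h import *
import pickle
np.set_printoptions(precision=4,suppress=True)
c=pickle.load(open('w1.pkl','rb'));im=cv2.imread('pics/w1.png')
cn=onz(c,[(275,91),(399,215),(287,315),(165,214)],.01);print(cn, np.linalg.norm(cn-np.roll(cn,1,0),axis=1),cn.mean(0))
tm=np.zeros(im.shape[:2],np.uint8);cv2.fillConvexPoly(tm,np.array([(275,100),(388,215),(287,303),(177,214)]),255)
g=im.astype(int);m=((g[:,:,0]-g[:,:,2])>-45).astype(np.uint8)*255&tm
hsv=cv2.cvtColor(im,cv2.COLOR_BGR2HSV);m=((hsv[:,:,1]<105)&(tm>0)).astype(np.uint8)*255
m=cv2.dilate(m,np.ones((3,3)))
for a,ce,l in blobs(m,60):
    ys,xs=np.nonzero(cv2.erode(l.astype(np.uint8),np.ones((3,3))))
    print(a,ce,*eggpose(onz(c,np.c_[xs,ys],.003)[:,:2]))
b=brown(im,(5,150,40),(15,255,200))
dc=frompics('side','side0')[1];f=lambda x,y:(170+x/3,150+y/2.5)
P=onz(dc,[f(222,447),f(202,548),f(534,578)],.1);print('box',P,[np.degrees(np.arctan2(d[1],d[0])) for d in (P[2]-P[1],P[0]-P[1])],np.linalg.norm(P[2]-P[1]),np.linalg.norm(P[0]-P[1]))
P=onz(dc,[f(337,355),f(522,375),f(228,465),f(305,477)],.012);print('plate',P[:2],np.degrees(np.arctan2(*(P[1]-P[0])[1::-1])))
P=onz(dc,[f(228,465),f(305,477)],.15);print('bar',P,np.degrees(np.arctan2(*(P[1]-P[0])[1::-1])))
E
```

```text
[[0.3069 0.436  0.01  ]
 [0.534  0.5207 0.01  ]
 [0.6129 0.3059 0.01  ]
 [0.3862 0.2225 0.01  ]] [0.2277 0.2424 0.2288 0.2415] [0.46   0.3713 0.01  ]
303 [280.2 111.7] [0.3325 0.4272] 23.96463005823876 0.036801089073918214 0.019627849325662364
1126 [276.4 157.9] [0.375  0.3943] 20.346408169593218 0.09574033033272883 0.06573086105919185
982 [226.  210.4] [0.4111 0.2963] 20.628980479307447 0.09566339766519608 0.06589386878490353
982 [334.7 213.5] [0.4831 0.434 ] 19.6742732071097 0.09633846385214301 0.06558345253566261
889 [284.1 261.3] [0.5196 0.336 ] 19.772060462663575 0.09529818997761938 0.065844747056955
box [[ 0.4194 -0.2797  0.1   ]
 [ 0.3793 -0.382   0.1   ]
 [ 0.6393 -0.4857  0.1   ]] [np.float64(-21.747827233818203), np.float64(68.60185404773272)] 0.27987827783863584 0.10991533394066544
plate [[ 0.5645 -0.1518  0.012 ]
 [ 0.7402 -0.2303  0.012 ]] -24.047913588387953
bar [[ 0.4185 -0.3231  0.15  ]
 [ 0.4784 -0.3529  0.15  ]] -26.442111278302484
```

Call:
send_rows(targets="-39 -42 0 0 0;-78 -85 0 0 0;-116 -127 0 0 0;-155 -170 0 0 0;-194 -212 0 0 0;-194 -212 0 0 0;-194 -212 0 0 0;-194 -212 0 0 0")

```text
time: 2.08
ee_pos: [0.4697, 0.1257, 0.2999]
tcp_rot: [-180.0, -0.0, 153.9]
wrist_force: [0.1, -0.2, 0.0]
opening: 0.0851
grasp_force: 0.0
```

Run:
```python
from h import *
import pickle
np.set_printoptions(precision=4,suppress=True)
im,c=grab('wrist','w2');pickle.dump(c,open('w2.pkl','wb'));print(bot.get_obs()['q'].round(2),bot.get_obs()['ee_pos'])
b=brown(im,(4,150,40),(15,255,210));b=cv2.morphologyEx(b,cv2.MORPH_OPEN,np.ones((5,5)))
for a,ce,l in blobs(b,500):
    ys,xs=np.nonzero(l);print(a,ce,*eggpose(onz(c,np.c_[xs,ys],.02)[:,:2]))
```

```text
[ 14.98   0.11  17.13 107.03   0.01  41.02] [0.4697 0.1257 0.3   ]
1435 [158.5 194.1] [ 0.4327 -0.0487] 87.87273381738841 0.07814035005924055 0.0583129347752141
879 [314.3 262.5] [0.624  0.0971] 80.18594235024777 0.07554604935862413 0.03661648868501376
1044 [391.2 266.9] [0.6888 0.2153] -129.44721037825974 0.07954193139845353 0.041526507022667775
1661 [313.9 362.5] [0.8069 0.0292] 160.16534184565631 0.10044750028119728 0.0737894906231399
```

View pics/w2.png

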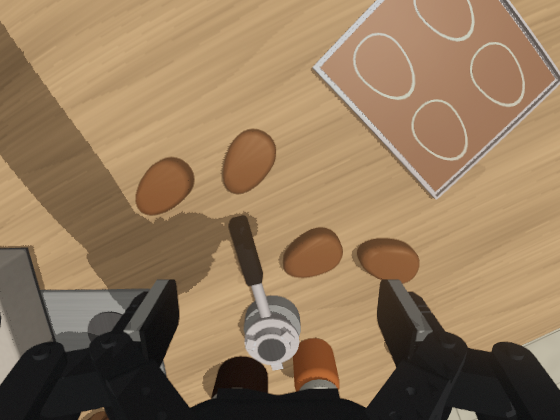

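Run:
```python
from h import *
import pickle
np.set_printoptions(precision=4,suppress=True)
c=pickle.load(open('w2.pkl','rb'));im=cv2.imread('pics/w2.png');hsv=cv2.cvtColor(im,cv2.COLOR_BGR2HSV)
for p in [(165,186),(178,166),(145,208),(248,161),(262,140),(313,253),(330,237),(389,260),(400,245),(375,270),(200,120),(300,200),(150,130),(120,220),(195,225),(340,290),(420,220)]:print(p,hsv[p[1],p[0]],end=' ')
for S in (125,135,145):
  b=((hsv[:,:,0]<15)&(hsv[:,:,1]>S)).astype(np.uint8)*255
  b[:,500:]=0;b=cv2.morphologyEx(b,cv2.MORPH_OPEN,np.ones((5,5)))
  print()
  for a,ce,l in blobs(b,500):
    ys,xs=np.nonzero(l);print(a,ce,*eggpose(onz(c,np.c_[xs,ys],.02)[:,:2]))
```

```text
(165, 186) [ 13 153 142] (178, 166) [ 13 148 131] (145, 208) [ 13 154 134] (248, 161) [ 13 142 151] (262, 140) [ 14 136 158] (313, 253) [ 13 148 143] (330, 237) [ 13 150 133] (389, 260) [ 13 154 141] (400, 245) [ 13 144 110] (375, 270) [ 13 152 138] (200, 120) [ 17 102 183] (300, 200) [ 17 100 187] (150, 130) [ 18  96 200] (120, 220) [ 16 115 118] (195, 225) [ 16 112 121] (340, 290) [ 17  99 182] (420, 220) [ 17  97 191] 
2481 [248.1 160.5] [0.4462 0.0992] -57.09625664767846 0.0909156897232204 0.059895923326105556
2391 [163.9 185.9] [ 0.4279 -0.0174] -74.1387824860684 0.09611490020183537 0.060054216750061264
2217 [312.8 253.3] [0.6108 0.1219] -83.572409524989 0.09046873620859477 0.06998715928089813
2058 [388.5 259.1] [0.6796 0.2165] -139.1702391978366 0.09833567294066478 0.0657924360171939
1705 [314.  362.5] [0.808 0.029] 159.9916837415241 0.10415627658393527 0.07397332857385294
1279 [243.2 374.1] [ 0.7544 -0.0913] 54.96536967457408 0.08644537771535461 0.07006212663543426

2337 [247.6 161.6] [0.446  0.0993] -56.982772563659445 0.09038054296713335 0.059887589727018575
2369 [163.8 186. ] [ 0.4282 -0.0173] -73.72493620856363 0.09611697503389656 0.05918676874060641
2167 [312.8 253.2] [0.6105 0.1223] -81.50098178072899 0.08975317151197076 0.06922631259050688
2032 [388.6 259.2] [0.6797 0.2165] -139.47083621433492 0.09838472960668462 0.06527712902768483
1687 [314.  362.4] [0.8067 0.0294] 160.04427928087588 0.10152345240532444 0.0739733006101101

1070 [241.5 174.1] [0.4665 0.0774] 163.88084266179612 0.06319662955668705 0.05650330573804331
2154 [162.5 187.2] [ 0.429  -0.0196] -74.81125717511338 0.09212490342050053 0.05902698703936464
1571 [313.6 258.2] [0.6154 0.1222] -89.22047482558544 0.08697183554033078 0.059607744180340705
1440 [389.7 263.8] [0.6843 0.2152] -132.89434720280653 0.08821443450362873 0.05329517465087262
1669 [313.9 362.5] [0.807  0.0292] 160.0812160984749 0.10047875164972345 0.0737961670970915
```

Call:
send_rows(targets="10 -34 240 31 0;10 -34 240 31 0;10 -34 240 31 0;10 -34 240 31 0;10 -34 240 31 0;10 -34 240 31 0;10 -34 270 31 0;10 -34 290 31 0;10 -34 300 31 0;10 -34 300 31 0;10 -34 300 31 255;10 -34 300 31 255;10 -34 300 31 255;10 -34 300 31 255;10 -34 300 31 255;10 -34 300 31 255;10 -34 270 31 255;10 -34 220 31 255;10 -34 180 31 255;10 -34 180 31 255", newtons=30)

```text
time: 4.62
ee_pos: [0.4478, 0.0987, 0.1233]
tcp_rot: [179.7, 0.1, 122.8]
wrist_force: [0.2, 0.1, -0.7]
opening: 0.0004
grasp_force: 0.0
```

```bash
cat >> h.py <<'E'
def plan(x,y,z,yaw):
    T=tool();d=T[:3,:3].T@(np.array([x,y,z])-T[:3,3])*1000
    w=bot.get_obs()['tcp_rot'][2];t=(w-yaw+180)%360-180
    q6=bot.get_obs()['q'][5];print('shift',d.round(1),'turn',round(t,1),'q6 now',round(q6,1))
E
python3 - <<'E'
from h import *
o=bot.get_obs();print(o['opening'],o['grasp_force'],o['q'].round(1))
plan(.375,.394,.12,200.2);plan(.375,.394,.004,200.2)
E
```

```text
0.0004205812135831936 0.0 [ 12.4  -8.7 -11.1  87.3  -0.   69.6]
shift [287.6  98.9   3.2] turn -77.4 q6 now 69.6
shift [287.8  98.4 119.2] turn -77.4 q6 now 69.6
```

Run:
```python
from h import *
import pickle
np.set_printoptions(precision=4,suppress=True)
im,c=grab('wrist','w3');im2,c2=grab('side','s3')
hsv=cv2.cvtColor(im,cv2.COLOR_BGR2HSV)
b=((hsv[:,:,0]<15)&(hsv[:,:,1]>130)).astype(np.uint8)*255;b=cv2.morphologyEx(b,cv2.MORPH_OPEN,np.ones((5,5)))
for a,ce,l in blobs(b,500):
    ys,xs=np.nonzero(l);print(a,ce,*eggpose(onz(c,np.c_[xs,ys],.02)[:,:2]))
cv2.imwrite('pics/j3.png',np.hstack([cv2.resize(im,(400,300)),cv2.resize(im2[150:330,150:390],(400,300))]))
```

```text
6045 [276.1 206. ] [0.4459 0.0995] -56.64032264029927 0.09274680390345157 0.0608533552532866
3891 [530.4 228.4] [0.6538 0.2038] -6.854087454379246 0.0849594204307321 0.07309531246634052
5611 [433.  276.5] [0.6096 0.1232] -71.87848259164916 0.094305976484298 0.0780400139273833
4169 [189.7 289.8] [ 0.43   -0.0128] -86.72174027614639 0.09492726480865937 0.06343298077315307
1467 [512.2 389.2] [0.7868 0.0549] -5.427683921960583 0.1434688272379642 0.03225508344520412
```

View pics/j3.png

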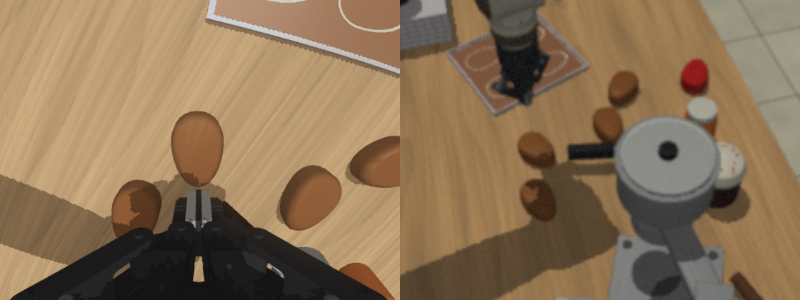

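Call:
send_rows(targets="-1 -2 0 0 0;-1 -2 0 0 0;-1 -2 0 0 0;-1 -2 60 0 0;-1 -2 100 0 0;-1 -2 120 0 0;-1 -2 123 0 0;-1 -2 123 0 0;-1 -2 123 0 0")

```text
time: 5.85
ee_pos: [0.4457, 0.0966, -0.0018]
tcp_rot: [179.9, 0.0, 122.8]
wrist_force: [-0.8, 0.7, 0.7]
opening: 0.0851
grasp_force: 0.0
```

Call:
send_rows(targets="0 0 0 0 60;0 0 0 0 120;0 0 0 0 160;0 0 0 0 160;0 0 0 0 160;0 0 0 0 160")

```text
time: 6.6
ee_pos: [0.4449, 0.0964, -0.003]
tcp_rot: [-180.0, -0.0, 122.8]
wrist_force: [0.6, 0.4, 1.0]
opening: 0.0317
grasp_force: 0.0
```

Run:
```python
from h import *
im,c=grab('wrist','w4');im2,c2=grab('side','s4')
print(tool())
cv2.imwrite('pics/j4.png',np.hstack([cv2.resize(im,(400,300)),cv2.resize(im2[150:330,150:390],(400,300))]))
```

```text
[[-5.42181008e-01  8.40261718e-01  5.88955304e-06  4.44969928e-01]
 [ 8.40261718e-01  5.42181008e-01  2.68921304e-05  9.64110630e-02]
 [ 1.94032239e-05  1.95291683e-05 -1.00000000e+00 -2.90282674e-03]
 [ 0.00000000e+00  0.00000000e+00  0.00000000e+00  1.00000000e+00]]
```

View pics/j4.png

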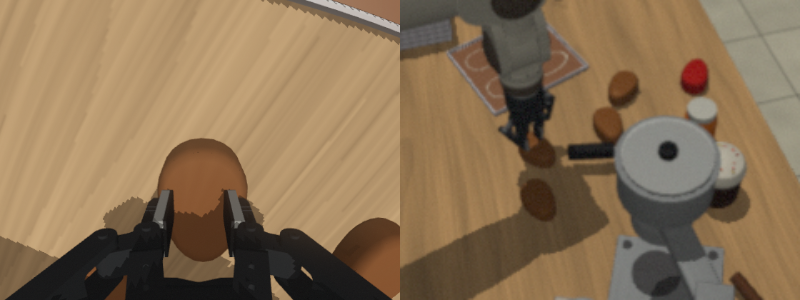

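The pads stand above the egg rather than beside it (j4: pads at (165,220), (235,220) lie over the cake), so the fingertips seem shorter than the nominal TCP. I'll check by gently feeling downward with the fingers open.

Call:
send_rows(targets="-1 -3 0 0 0;-1 -3 0 0 0;-1 -3 0 0 0;-1 -3 0 0 0;-1 -3 3 0 0;-1 -3 6 0 0;-1 -3 9 0 0;-1 -3 12 0 0;-1 -3 12 0 0;-1 -3 12 0 0")

```text
time: 7.95
ee_pos: [0.443, 0.0939, -0.0149]
tcp_rot: [180.0, 0.0, 122.8]
wrist_force: [-0.1, -0.6, -1.0]
opening: 0.0852
grasp_force: 0.0
```

Run:
```python
from h import *
import workcell
print([x for x in dir(bot) if x[0]!='_']);o=bot.get_obs();print(o['wrist_force'],o['torque'],o['ee_pos'],o['q'])
si,sc=grab('scene','s5');
print(proj(sc,tool()[:3,3]),proj(sc,tool()[:3,3]+[0,0,.035]))
di,dc=grab('side','d5');p=proj(dc,tool()[:3,3])[0];print(p,proj(dc,tool()[:3,3]+[0,0,.04]))
w=int(p[0]);v=int(p[1]);a=cv2.resize(di[v-70:v+40,w-60:w+60],(600,550),interpolation=cv2.INTER_CUBIC)
cv2.imwrite('pics/c5.png',a)
```

```text
['PlanningError', 'get_obs', 'hold_point_z']
[-0.09937297 -0.61361413 -0.99117362] [-0.03731045  0.0176779  -0.00523897] [ 0.44302741  0.09394387 -0.01486667] [ 1.19727999e+01 -7.09800229e+00 -2.50142426e+01  7.20786686e+01
 -8.19428484e-04  6.91417601e+01]
[[262.5069384  208.40923931]] [[262.0977925  203.30098339]]
[229.89572293 244.18554432] [[228.80184563 237.33887427]]
```

View pics/c5.png

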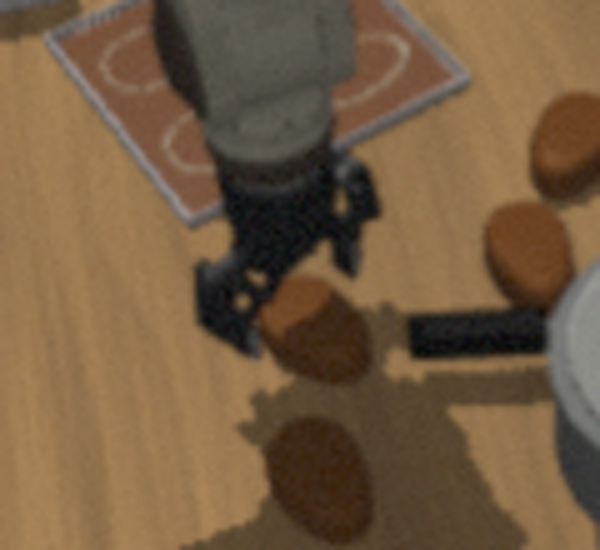

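Tips are roughly 30 mm higher than nominal (mid-tip at crop (302,313) against projected TCP (300,350)). Continue feeling downward.

Call:
send_rows(targets="0 4 4 0 0;0 4 8 0 0;0 4 12 0 0;0 4 14 0 0;0 4 14 0 0")

```text
time: 8.68
ee_pos: [0.4462, 0.096, -0.0291]
tcp_rot: [-180.0, -0.0, 122.8]
wrist_force: [0.3, -0.2, 0.1]
opening: 0.0854
grasp_force: 0.0
```

Call:
send_rows(targets="0 0 2 0 0;0 0 4 0 0;0 0 6 0 0;0 0 6 0 0")

```text
time: 9.18
ee_pos: [0.4462, 0.0961, -0.0351]
tcp_rot: [-180.0, -0.0, 122.8]
wrist_force: [0.4, -0.5, 0.1]
opening: 0.0851
grasp_force: 0.0
```

Call:
send_rows(targets="0 -1 0 0 60;0 -1 0 0 120;0 -1 0 0 255;0 -1 0 0 255;0 -1 0 0 255;0 -1 0 0 255", newtons=25)

```text
time: 9.93
ee_pos: [0.4456, 0.0956, -0.0347]
tcp_rot: [180.0, 0.0, 122.8]
wrist_force: [-1.8, 0.0, 5.0]
opening: 0.06
grasp_force: 28.0
```

```bash
python3 - <<'E'
from h import *
di,dc=grab('side');wi,wc=grab('wrist','w6')
p=proj(dc,tool()[:3,3])[0];w=int(p[0]);v=int(p[1]);a=cv2.resize(di[v-70:v+40,w-60:w+60],(400,366),interpolation=cv2.INTER_CUBIC)
cv2.imwrite('pics/c6.png',np.hstack([a,cv2.resize(wi,(400,366))]))
E
python3 - <<'E'
from h import *
plan(.378,.395,.07,200.2)
E
```

```text
shift [ 288.3  105.5 -104.7] turn -77.4 q6 now 69.3
```

Call:
send_rows(targets="0 0 -40 0 255;0 0 -105 0 255;288 105 -105 -77 255;288 105 -105 -77 255;288 105 -105 -77 255;288 105 -105 -77 255;288 105 -105 -77 255;288 105 -105 -77 255;288 105 -105 -77 255;288 105 -105 -77 255;288 105 -105 -77 255;288 105 -50 -77 255;288 105 -20 -77 255;288 105 -10 -77 255;288 105 -5 -77 255;288 105 -4 -77 255;288 105 -4 -77 255")

```text
time: 12.15
ee_pos: [0.3781, 0.395, -0.0298]
tcp_rot: [180.0, 0.1, -160.2]
wrist_force: [-0.4, -0.3, -1.1]
opening: 0.0598
grasp_force: 27.9
```

Run:
```python
from h import *
plan(.378,.395,-.031,200.2)
```

```text
shift [0.1 0.1 1.2] turn -0.4 q6 now 26.4
```

Call:
send_rows(targets="0 0 1 0 100;0 0 1 0 0;0 0 1 0 0;0 0 1 0 0;0 0 -30 0 0;0 0 -85 0 0;0 0 -130 0 0;92 -404 -130 94 0;92 -404 -130 94 0;92 -404 -130 94 0;92 -404 -130 94 0;92 -404 -130 94 0;92 -404 -130 94 0;92 -404 -130 94 0;92 -404 -130 94 0;92 -404 -130 94 0;92 -404 -130 94 0;92 -404 -130 94 0")

```text
time: 14.4
ee_pos: [0.4281, -0.0167, 0.0991]
tcp_rot: [180.0, 0.0, 106.0]
wrist_force: [0.8, 0.9, 0.7]
opening: 0.0857
grasp_force: 0.0
```

```bash
cat >> h.py <<'E'
def eggs(n='wrist',save=None,S=130):
    im,c=grab(n,save);hsv=cv2.cvtColor(im,cv2.COLOR_BGR2HSV)
    b=((hsv[:,:,0]<16)&(hsv[:,:,0]>9)&(hsv[:,:,1]>S)).astype(np.uint8)*255;b=cv2.morphologyEx(b,cv2.MORPH_OPEN,np.ones((5,5)))
    for a,ce,l in blobs(b,800 if n=='wrist' else 60):
        ys,xs=np.nonzero(l);p,y,L,W=eggpose(onz(c,np.c_[xs,ys],.02)[:,:2])
        print(a,ce,'mid',p.round(4),'yaw',round(y,1),'L',round(L,4),'W',round(W,4))
    return im,c
E
python3 - <<'E'
from h import *
eggs('wrist','w7');plan(.43,-.016,-.034,106)
E
```

```text
5247 [535.7 120.7] mid [0.6023 0.0897] yaw 115.8 L 0.0883 W 0.0466
7053 [278.  220.1] mid [ 0.4289 -0.019 ] yaw -72.9 L 0.0948 W 0.0612
shift [1.000e-01 2.000e+00 1.331e+02] turn -0.0 q6 now 71.8
```

Call:
send_rows(targets="-2 0 60 -1 0;-2 0 110 -1 0;-2 0 125 -1 0;-2 0 133 -1 0;-2 0 133 -1 0;-2 0 133 -1 120;-2 0 133 -1 255;-2 0 133 -1 255;-2 0 133 -1 255;-2 0 133 -1 255;-2 0 133 -1 255;-2 0 90 -1 255;-2 0 30 -1 255;-2 0 30 -1 255")

```text
time: 16.2
ee_pos: [0.4314, -0.0188, 0.0739]
tcp_rot: [179.6, 0.1, 106.8]
wrist_force: [0.7, 0.7, -1.9]
opening: 0.0592
grasp_force: 28.8
```

Run:
```python
from h import *
plan(.411,.296,.07,200.2);plan(.411,.296,-.0305,200.2)
```

```text
shift [307.3  71.6   3.6] turn -93.4 q6 now 70.7
shift [307.5  70.8 104.1] turn -93.4 q6 now 70.7
```

Call:
send_rows(targets="306 74 0 -93 255;306 74 0 -93 255;306 74 0 -93 255;306 74 0 -93 255;306 74 0 -93 255;306 74 0 -93 255;306 74 0 -93 255;306 74 0 -93 255;306 74 0 -93 255;306 74 0 -93 255;306 74 50 -93 255;306 74 80 -93 255;306 74 92 -93 255;306 74 98 -93 255;306 74 99 -93 255;306 74 99 -93 255;306 74 99 -93 255")

```text
time: 18.32
ee_pos: [0.4113, 0.2959, -0.0292]
tcp_rot: [180.0, 0.1, -160.2]
wrist_force: [-0.1, 0.1, -1.3]
opening: 0.0597
grasp_force: 28.7
```

Run:
```python
from h import *
plan(.411,.296,-.031,200.2)
```

```text
shift [0.3 0.2 1.8] turn -0.4 q6 now 15.9
```

Call:
send_rows(targets="0 0 2 0 100;0 0 2 0 0;0 0 2 0 0;0 0 2 0 0;0 0 -30 0 0;0 0 -85 0 0;0 0 -130 0 0;-129 -232 -130 102 0;-129 -232 -130 102 0;-129 -232 -130 102 0;-129 -232 -130 102 0;-129 -232 -130 102 0;-129 -232 -130 102 0;-129 -232 -130 102 0;-129 -232 -130 102 0;-129 -232 -130 102 0;-129 -232 -130 102 0;-129 -232 -130 102 0;-129 -232 -130 102 0;-129 -232 -130 102 0")

```text
time: 20.82
ee_pos: [0.6109, 0.1211, 0.1]
tcp_rot: [-180.0, 0.0, 97.9]
wrist_force: [-0.2, -0.1, 0.5]
opening: 0.0851
grasp_force: 0.0
```

Run:
```python
from h import *
eggs('wrist','w8');print(tool()[:3,3],bot.get_obs()['tcp_rot'])
```

```text
8899 [378.6 101.8] mid [0.6801 0.216 ] yaw -134.6 L 0.0918 W 0.0627
7053 [277.9 215. ] mid [0.6121 0.123 ] yaw -86.3 L 0.0939 W 0.0611
4134 [471.9 316.4] mid [0.7924 0.0434] yaw -26.3 L 0.1297 W 0.0505
[0.61093222 0.12115338 0.10005896] [-1.79998499e+02 -1.08060126e-03  9.78836435e+01]
```

Call:
send_rows(targets="2 1 60 4 0;2 1 110 4 0;2 1 125 4 0;2 1 134 4 0;2 1 134 4 0;2 1 134 4 120;2 1 134 4 255;2 1 134 4 255;2 1 134 4 255;2 1 134 4 255;2 1 134 4 255;2 1 90 4 255;2 1 30 4 255;2 1 30 4 255;2 1 30 4 255;2 1 30 4 255")

```text
time: 22.88
ee_pos: [0.6108, 0.1231, 0.0684]
tcp_rot: [-179.9, 0.0, 93.8]
wrist_force: [-0.1, -0.5, -1.4]
opening: 0.0597
grasp_force: 28.0
```

Run:
```python
from h import *
plan(.483,.434,.07,200.2);plan(.483,.434,-.0305,200.2)
```

```text
shift [ 318.8 -106.8   -1.4] turn -106.4 q6 now 97.6
shift [ 318.8 -106.5   99.1] turn -106.4 q6 now 97.6
```

Call:
send_rows(targets="319 -107 0 -106 255;319 -107 0 -106 255;319 -107 0 -106 255;319 -107 0 -106 255;319 -107 0 -106 255;319 -107 0 -106 255;319 -107 0 -106 255;319 -107 0 -106 255;319 -107 0 -106 255;319 -107 0 -106 255;319 -107 0 -106 255;319 -107 50 -106 255;319 -107 80 -106 255;319 -107 92 -106 255;319 -107 98 -106 255;319 -107 99 -106 255;319 -107 99 -106 255;319 -107 100 -106 255;319 -107 100 -106 255")

```text
time: 25.25
ee_pos: [0.484, 0.4348, -0.0291]
tcp_rot: [180.0, 0.1, -160.2]
wrist_force: [0.6, 0.2, 2.0]
opening: 0.0593
grasp_force: 28.2
```

Run:
```python
from h import *
plan(.483,.434,-.031,200.2)
```

```text
shift [ 1.2 -0.4  1.9] turn -0.4 q6 now 22.1
```

Call:
send_rows(targets="0 0 0 0 100;0 0 0 0 0;0 0 0 0 0;0 0 0 0 0;0 0 -30 0 0;0 0 -85 0 0;-110 -272 -130 154 0;-110 -272 -130 154 0;-110 -272 -130 154 0;-110 -272 -130 154 0;-110 -272 -130 154 0;-110 -272 -130 154 0;-110 -272 -130 154 0;-110 -272 -130 154 0;-110 -272 -130 154 0;-110 -272 -130 154 0;-110 -272 -130 154 0;-110 -272 -130 154 0;-110 -272 -130 154 0;-110 -272 -130 154 0")

```text
time: 27.75
ee_pos: [0.6792, 0.2158, 0.0998]
tcp_rot: [-180.0, 0.0, 49.1]
wrist_force: [-0.4, -0.1, 0.7]
opening: 0.0851
grasp_force: 0.0
```

Call:
send_rows(targets="0 0 0 0 0;0 0 0 0 0;0 0 0 0 0;0 0 0 0 0")

```text
time: 28.25
ee_pos: [0.6793, 0.2158, 0.1]
tcp_rot: [-180.0, 0.0, 49.5]
wrist_force: [1.0, 0.1, 0.5]
opening: 0.0853
grasp_force: 0.0
```

Run:
```python
from h import *
eggs('wrist','w9');print(tool()[:3,3],bot.get_obs()['tcp_rot']);plan(.68,.216,-.034,45.4)
```

```text
7025 [276.4 217.5] mid [0.6792 0.2155] yaw -131.8 L 0.0939 W 0.0609
6747 [509.3 284.4] mid [0.7922 0.0374] yaw -88.3 L 0.1219 W 0.0789
3498 [ 20.4 310.1] mid [0.4409 0.2962] yaw -156.0 L 0.1149 W 0.0496
[0.67932348 0.21581892 0.10010785] [1.79998578e+02 8.42441097e-04 4.94772088e+01]
shift [  0.6   0.4 134.1] turn 4.1 q6 now 148.1
```

Call:
send_rows(targets="0 0 60 1 0;0 0 110 1 0;0 0 125 1 0;0 0 134 1 0;0 0 134 1 0;0 0 134 1 120;0 0 134 1 255;0 0 134 1 255;0 0 134 1 255;0 0 134 1 255;0 0 134 1 255;0 0 90 1 255;0 0 30 1 255;0 0 30 1 255;0 0 30 1 255;0 0 30 1 255")

```text
time: 30.3
ee_pos: [0.6785, 0.2155, 0.0681]
tcp_rot: [-179.9, 0.1, 48.4]
wrist_force: [0.1, -0.7, -1.5]
opening: 0.0596
grasp_force: 28.1
```

Run:
```python
from h import *
plan(.5196,.336,.07,200.2);plan(.5196,.336,-.0305,200.2)
```

```text
shift [ -15.3 -198.8   -1.6] turn -151.8 q6 now 149.2
shift [ -15.1 -198.6   98.9] turn -151.8 q6 now 149.2
```

Call:
send_rows(targets="-15 -199 0 -152 255;-15 -199 0 -152 255;-15 -199 0 -152 255;-15 -199 0 -152 255;-15 -199 0 -152 255;-15 -199 0 -152 255;-15 -199 0 -152 255;-15 -199 0 -152 255;-15 -199 0 -152 255;-15 -199 0 -152 255;-15 -199 0 -152 255;-15 -199 0 -152 255;-15 -199 0 -152 255;-15 -199 0 -152 255;-15 -199 0 -152 255;-15 -199 0 -152 255;-15 -199 0 -152 255;-15 -199 50 -152 255;-15 -199 70 -152 255;-15 -199 70 -152 255")

```text
time: 32.8
ee_pos: [0.5194, 0.336, -0.0014]
tcp_rot: [-180.0, -0.2, -159.6]
wrist_force: [0.6, -0.0, -1.1]
opening: 0.0601
grasp_force: 28.2
```

Run:
```python
from h import *
plan(.5196,.336,-.030,200.2)
```

```text
shift [-0.3  0.  28.6] turn 0.2 q6 now 12.5
```

Call:
send_rows(targets="0 0 15 0 255;0 0 24 0 255;0 0 28 0 255;0 0 29 0 255;0 0 29 0 255;0 0 29 0 100;0 0 29 0 0;0 0 29 0 0;0 0 29 0 0;0 0 0 0 0;0 0 -60 0 0;-0 0 -120 0 0;0 0 -180 0 0;0 0 -240 0 0;0 0 -300 0 0;0 0 -300 0 0;0 0 -300 0 0;0 0 -300 0 0")

```text
time: 35.05
ee_pos: [0.5202, 0.3364, 0.2983]
tcp_rot: [-180.0, -0.2, -159.6]
wrist_force: [-0.1, 0.5, 0.3]
opening: 0.0852
grasp_force: 0.0
```

Run:
```python
from h import *
eggs('wrist','w10');print(tool()[:3,3],bot.get_obs()['q']);plan(.59,-.225,.45,160)
```

```text
1920 [271.4  77.3] mid [0.414  0.2882] yaw 25.5 L 0.0882 W 0.0433
968 [350.9  85.7] mid [0.4041 0.3963] yaw -143.1 L 0.0861 W 0.0382
1628 [352.9 176.3] mid [0.4859 0.432 ] yaw 32.9 L 0.0908 W 0.0586
2199 [276.5 173.1] mid [0.5229 0.3367] yaw 21.5 L 0.0892 W 0.0584
2137 [ 28.9 261.6] mid [0.7803 0.0341] yaw -28.9 L 0.1161 W 0.0766
[0.52011845 0.33639976 0.29850327] [ 3.28948176e+01  2.02365467e+01  4.01726831e+01  1.10094156e+02
 -1.97480616e-03  1.24672844e+01]
shift [ 130.9 -550.6 -150.8] turn 40.4 q6 now 12.5
```

Call:
send_rows(targets="30 -40 -100 10 0;60 -80 -151 20 0;131 -551 -151 40 0;131 -551 -151 40 0;131 -551 -151 40 0;131 -551 -151 40 0;131 -551 -151 40 0;131 -551 -151 40 0;131 -551 -151 40 0;131 -551 -151 40 0;131 -551 -151 40 0;131 -551 -151 40 0;131 -551 -151 40 0;131 -551 -151 40 0;131 -551 -151 40 0;131 -551 -151 40 0")

```text
time: 37.1
ee_pos: [0.544, -0.2073, 0.4222]
tcp_rot: [-180.0, 0.2, 160.5]
wrist_force: [-1.1, 0.5, -0.6]
opening: 0.0852
grasp_force: 0.0
```

Run:
```python
from h import *
import pickle
im,c=grab('wrist','w11');pickle.dump(c,open('w11.pkl','wb'));print(tool()[:3,3],bot.get_obs()['tcp_rot'],bot.get_obs()['q'].round(1))
w=cv2.imread('pics/w10.png')
cv2.imwrite('pics/j11.png',np.hstack([cv2.resize(im,(480,360)),cv2.resize(w[0:260,170:430],(320,360))]))
```

```text
[ 0.54395312 -0.20745296  0.42223829] [-1.79995595e+02  1.68575423e-01  1.60452090e+02] [-20.9  30.1  70.7 130.5  -0.   -1.3]
```

View pics/j11.png

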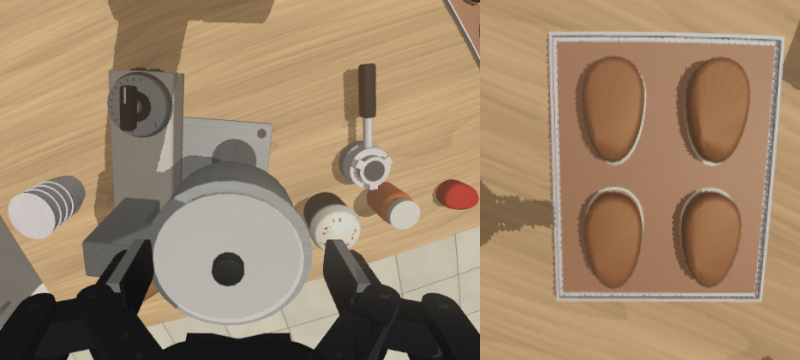

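Left: lid centre near (232,253) with radius 79 px, knob drum at (139,104), nozzle head at (367,167), handle from (367,63) to (367,118). Right: all four cakes lie on their outlines with matching direction.

Run:
```python
from h import *
import pickle
np.set_printoptions(precision=4,suppress=True)
c=pickle.load(open('w11.pkl','rb'));im=cv2.imread('pics/w11.png');g=cv2.cvtColor(im,cv2.COLOR_BGR2GRAY);hsv=cv2.cvtColor(im,cv2.COLOR_BGR2HSV)
print('lid hsv',hsv[250,240],hsv[320,300],hsv[220,300],'drum',hsv[95,190],hsv[105,180],'head',hsv[195,428],hsv[190,400])
m=((hsv[:,:,1]<40)&(abs(hsv[:,:,2].astype(int)-int(hsv[250,240][2]))<14)).astype(np.uint8)*255
m=cv2.morphologyEx(m,cv2.MORPH_OPEN,np.ones((5,5)))
for a,ce,l in blobs(m,6000):
    k=cv2.findContours(l.astype(np.uint8),cv2.RETR_EXTERNAL,cv2.CHAIN_APPROX_NONE)[0][0].reshape(-1,2)
    for z in(.37,.362):
        P=onz(c,k,z)[:,:2];(x,y),r=cv2.minEnclosingCircle((P*1000).astype(np.float32))
        A=np.c_[2*P,np.ones(len(P))];s=np.linalg.lstsq(A,(P**2).sum(1),rcond=None)[0]
        d=abs(np.hypot(*(P-s[:2]).T)-np.sqrt(s[2]+s[:2]@s[:2]));w=d<.003
        s=np.linalg.lstsq(A[w],(P[w]**2).sum(1),rcond=None)[0]
        print(a,ce,z,'enc',x,y,r,'fit',s[:2],np.sqrt(s[2]+s[:2]@s[:2]),w.mean())
# handle
d=((g<75)).astype(np.uint8)*255;d[:, :395]=0;d[:,450:]=0;d[150:]=0
for a,ce,l in blobs(d,100):
    ys,xs=np.nonzero(l);P=onz(c,np.c_[xs,ys],.059)[:,:2].astype(np.float32)*1000;r=cv2.minAreaRect(P);b=cv2.boxPoints(r);print('handle',a,ce,r)
# knob bar
d=(g<60).astype(np.uint8)*255;d[:,:110]=0;d[:,210:]=0;d[:80]=0;d[160:]=0
for a,ce,l in blobs(d,100):
    ys,xs=np.nonzero(l);P=onz(c,np.c_[xs,ys],.15)[:,:2].astype(np.float32)*1000;print('dark',a,ce,cv2.minAreaRect(P))
for l in cv2.createLineSegmentDetector().detect(g[60:260,100:330])[0].reshape(-1,4):
    if np.hypot(*(l[2:]-l[:2]))>28:
        l=l+np.array([100,60,100,60]);
        o=[]
        for z in(.1,.012):
            P=onz(c,l.reshape(2,2),z);o.append((round(float(np.degrees(np.arctan2(*(P[1]-P[0])[1::-1])))%180,1)))
        print(l.round(0),o)
```

```text
lid hsv [ 24  14 181] [ 21  14 182] [ 23  13 159] drum [ 17  43 124] [ 18  24 106] head [ 13  38 108] [ 15  44 104]
18546 [265.4 297.8] 0.37 enc 610.154052734375 -240.75350952148438 67.90518188476562 fit [ 0.6083 -0.2408] 0.06564321756292871 1.0
18546 [265.4 297.8] 0.362 enc 615.0454711914062 -242.81448364257812 70.23894500732422 fit [ 0.6131 -0.2429] 0.06789920803903644 1.0
handle 1059 [427.9 107. ] ((554.3687133789062, 29.452491760253906), (29.503393173217773, 91.6010971069336), 77.20604705810547)
dark 1316 [154.4 125.9] ((450.0557861328125, -336.897705078125), (45.344913482666016, 66.54393768310547), 64.34614562988281)
[215.  87. 212. 182.] [156.1, 156.1]
[125. 136. 126. 106.] [150.6, 150.6]
[299. 193. 323. 208.] [37.7, 37.7]
[239. 212. 205. 227.] [94.4, 94.4]
[139. 148. 139. 102.] [154.6, 154.6]
[194. 153. 182. 199.] [142.5, 142.5]
[201. 178. 203. 109.] [155.1, 155.1]
[122. 198. 122. 169.] [153.1, 153.1]
[192.  84. 153.  81.] [65.1, 65.1]
[329. 230. 302. 216.] [42.0, 42.0]
[301. 232. 268. 225.] [58.2, 58.2]
[117. 259. 145. 230.] [113.7, 113.7]
[146. 230. 184. 233.] [66.3, 66.3]
[216. 135. 252. 137.] [66.4, 66.4]
[316. 145. 216. 137.] [66.1, 66.1]
[277. 140. 314. 142.] [66.4, 66.4]
[253. 223. 284. 224.] [68.3, 68.3]
[277. 137. 316. 123.] [89.8, 89.8]
```

Run:
```python
from h import *
import pickle
np.set_printoptions(precision=4,suppress=True)
c=pickle.load(open('w11.pkl','rb'))
Rz=R.from_euler('z',-23.8,degrees=True).as_matrix()
print('cam',c[2][:3,3])
P=onz(c,[(316.5,145),(216,137)],.012);print('plate corner',P,'O',P[0]-Rz@[-.08,.07,0])
P=onz(c,[(215,87),(130,81),(212,182)],.1);print('box',P,'O',P[0]-Rz@[-.16,-.105,0], 'len',np.linalg.norm(P[0]-P[1]))
# local coordinates of line points for the edge offsets
for n,f in(('scene','s5'),('side','d5'),('scene','scene0'),('side','side0')):
    im,cc=frompics(n,f);g=cv2.cvtColor(im,cv2.COLOR_BGR2GRAY);hsv=cv2.cvtColor(im,cv2.COLOR_BGR2HSV)
    s=(236,262) if n=='scene' else (296,228)
    v=int(hsv[s[1],s[0],2]);m=((hsv[:,:,1]<45)&(abs(hsv[:,:,2].astype(int)-v)<12)).astype(np.uint8)*255
    m=cv2.morphologyEx(m,cv2.MORPH_OPEN,np.ones((3,3)))
    for a,ce,l in blobs(m,800):
        if not l[s[1],s[0]]:continue
        k=cv2.findContours(l.astype(np.uint8),cv2.RETR_EXTERNAL,cv2.CHAIN_APPROX_NONE)[0][0].reshape(-1,2)
        P=onz(cc,k,.37)[:,:2];A=np.c_[2*P,np.ones(len(P))];w=np.ones(len(P),bool)
        for _ in range(4):
            q=np.linalg.lstsq(A[w],(P[w]**2).sum(1),rcond=None)[0];r=np.sqrt(q[2]+q[:2]@q[:2]);w=abs(np.hypot(*(P-q[:2]).T)-r)<.004
        print(n,f,a,ce,q[:2],r,w.mean())
```

```text
cam [ 0.4678 -0.1808  0.6028]
plate corner [[ 0.5622 -0.1455  0.012 ]
 [ 0.4936 -0.2986  0.012 ]] O [ 0.6071 -0.2419  0.012 ]
box [[ 0.4265 -0.2567  0.1   ]
 [ 0.3775 -0.3641  0.1   ]
 [ 0.5481 -0.3116  0.1   ]] O [ 0.6153 -0.2252  0.1   ] len 0.11798434448619108
scene s5 1739 [228.4 249.8] [ 0.6052 -0.237 ] 0.06369424233959886 0.9794520547945206
side d5 1802 [310.5 243.7] [ 0.6071 -0.2363] 0.06362969758082161 0.8896103896103896
scene scene0 1741 [228.5 249.9] [ 0.6055 -0.2369] 0.06374541631362078 0.993103448275862
side side0 1845 [310.5 242.9] [ 0.6074 -0.2338] 0.06497584181893352 0.9121621621621622
```

Call:
send_rows(targets="35 110 0 -3 0;35 110 0 -3 0;35 110 0 -3 0;64 229 172 -7 0;64 229 172 -7 0;64 229 172 -7 0;64 229 172 -7 0;64 229 172 -7 0;64 229 172 -7 0;64 229 172 -7 0;64 229 172 -7 0")

```text
time: 38.52
ee_pos: [0.5612, 0.0286, 0.251]
tcp_rot: [-180.0, 0.2, 167.4]
wrist_force: [0.3, -0.1, -0.3]
opening: 0.0857
grasp_force: 0.0
```

Run:
```python
from h import *
import pickle
im,c=grab('wrist','w12');pickle.dump(c,open('w12.pkl','wb'));print(tool()[:3,3],bot.get_obs()['tcp_rot'],bot.get_obs()['q'].round(1))
print(proj(c,[[.6957,-.0026,.076],[.554,.0295,.059]]))
g=cv2.cvtColor(im,cv2.COLOR_BGR2GRAY)
d=(g<70).astype(np.uint8)*255;d[290:]=0;d=cv2.morphologyEx(d,cv2.MORPH_OPEN,np.ones((3,3)))
for a,ce,l in blobs(d,300):
    ys,xs=np.nonzero(l);r=cv2.minAreaRect(onz(c,np.c_[xs,ys],.059)[:,:2].astype(np.float32)*1000);print('dark',a,ce,r)
cv2.imwrite('pics/w12c.png',im)
```

```text
[0.56107862 0.02871379 0.2507373 ] [-179.99021974    0.22401204  167.37856039] [ 3.000e+00  8.200e+00  2.000e+01  1.016e+02 -1.000e-01  1.560e+01]
[[277.30891647 294.80945356]
 [277.55195107 168.00199764]]
dark 732 [480.4  17.8] ((449.4466552734375, 261.6723937988281), (61.021297454833984, 17.8948974609375), 40.21678924560547)
dark 1010 [513.   89.9] ((529.6454467773438, 293.534912109375), (76.83991241455078, 34.432552337646484), 7.587333679199219)
dark 618 [ 10.9 202.1] ((527.33642578125, -286.5067138671875), (5.300037384033203, 226.97666931152344), 65.99556732177734)
dark 1637 [282.7 168.1] ((554.2538452148438, 35.74951934814453), (22.14899444580078, 92.25875091552734), 77.187255859375)
dark 3183 [ 88.8 243.8] ((593.304443359375, -208.86134338378906), (79.34563446044922, 81.33049011230469), 26.7983455657959)
```

View pics/w12.png

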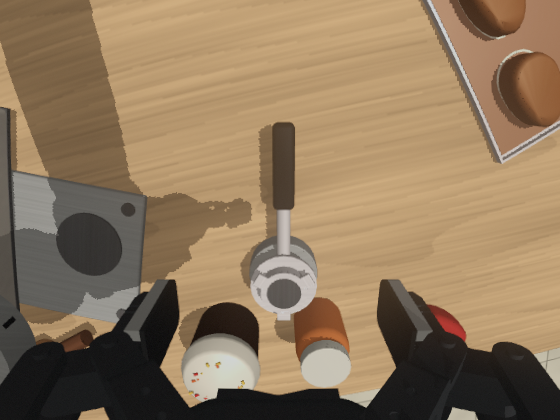

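Handle grip runs from (283,123) to (283,210), head hole at (285,293), rear lug at (284,318); the base plate's front-left corner at (146,197).

Run:
```python
from h import *
import pickle
np.set_printoptions(precision=4,suppress=True)
c=pickle.load(open('w12.pkl','rb'));im=cv2.imread('pics/w12.png');g=cv2.cvtColor(im,cv2.COLOR_BGR2GRAY)
Rz=R.from_euler('z',-23.8,degrees=True).as_matrix()
P=onz(c,[(146,197),(12,172),(133,322)],.012);print(P,'O',P[0]-Rz@[-.08,.07,0]);f=lambda d:np.degrees(np.arctan2(d[1],d[0]))
print('front edge',f(P[0]-P[1]),'left edge',f(P[2]-P[0]))
hsv=cv2.cvtColor(im,cv2.COLOR_BGR2HSV)
m=((hsv[:,:,1]<60)&(hsv[:,:,2]>90)).astype(np.uint8)*255;m[:235]=0;m[322:]=0;m[:,:240]=0;m[:,:]=m;m[:,330:]=0
for a,ce,l in blobs(m,500):
    k=cv2.findContours(l.astype(np.uint8),cv2.RETR_EXTERNAL,cv2.CHAIN_APPROX_NONE)[0][0];e=cv2.boundingRect(k);print(a,ce,e)
print('hole/top centre z.076',onz(c,[(285,293)],.076),'lug',onz(c,[(284,320)],.076),'expected axis',np.array([.5543,.0357])-.145*np.array([np.cos(np.radians(167.2)),np.sin(np.radians(167.2))]))
plan(.5611,.0342,-.002,167.2)
```

```text
[[ 0.5622 -0.1414  0.012 ]
 [ 0.4905 -0.3047  0.012 ]
 [ 0.7349 -0.2247  0.012 ]] O [ 0.6071 -0.2377  0.012 ]
front edge 66.2929752771659 left edge -25.74961202511547
4424 [283.2 275.5] (249, 235, 68, 86)
hole/top centre z.076 [[0.6953 0.0066 0.076 ]] lug [[ 0.7315 -0.0024  0.076 ]] expected axis [0.6957 0.0036]
shift [  2.2   5.4 252.7] turn 0.2 q6 now 15.6
```

Call:
send_rows(targets="2 5 150 0 0;2 5 150 0 0;2 5 150 0 0;2 5 200 0 0;2 5 235 0 0;2 5 250 0 0;2 5 253 0 0;2 5 253 0 0;2 5 253 0 100;2 5 253 0 180;2 5 253 0 255;2 5 253 0 255;2 5 253 0 255;2 5 253 0 255;2 5 253 0 255;2 5 253 0 255", newtons=110)

```text
time: 40.58
ee_pos: [0.5606, 0.0345, -0.0029]
tcp_rot: [-180.0, 0.2, 167.4]
wrist_force: [-1.0, 2.4, 3.7]
opening: 0.022
grasp_force: 107.9
```

Call:
send_rows(targets="0 0 -5 0 255;0 0 -12 0 255;0 0 -20 0 255;0 0 -30 0 255;0 0 -40 0 255;0 0 -55 0 255;0 0 -80 0 255;0 0 -110 0 255;0 0 -150 0 255;0 0 -150 0 255;0 0 -150 0 255;0 0 -150 0 255")

```text
time: 42.08
ee_pos: [0.5595, 0.0344, 0.1456]
tcp_rot: [-179.9, 0.0, 167.4]
wrist_force: [-0.1, -0.4, -2.5]
opening: 0.0219
grasp_force: 107.8
```

Run:
```python
from h import *
import pickle
o=bot.get_obs();print(o['torque'],o['wrist_force'],o['ee_pos'],o['tcp_rot'])
im,c=grab('wrist','w13');pickle.dump(c,open('w13.pkl','wb'));di,dc=grab('side','d13')
p=proj(dc,tool()[:3,3])[0].astype(int);print(p)
cv2.imwrite('pics/j13.png',np.hstack([cv2.resize(im[150:,130:430],(400,360)),cv2.resize(di[p[1]-60:p[1]+48,p[0]-40:p[0]+80],(400,360),interpolation=cv2.INTER_CUBIC)]))
```

```text
[0.10082322 0.36925181 0.04971539] [-0.08383589 -0.37798439 -2.52911769] [0.55945592 0.03444727 0.14563038] [-1.79942014e+02  3.87503823e-02  1.67425483e+02]
[264 220]
```

View pics/j13.png

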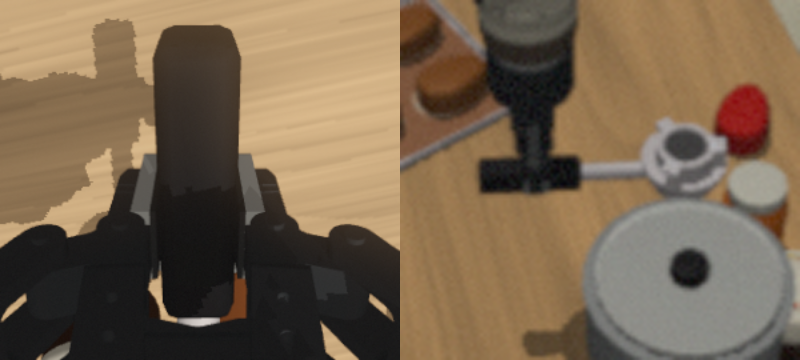

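```bash
python3 - <<'E'
from h import *
np.set_printoptions(precision=4,suppress=True)
T=tool();x=T[:3,0];h=T[:3,3]-.138*x+[0,0,.079];print('pred head top',h)
di,dc=frompics('side','d13');si,sc=grab('scene','s13')
print(proj(dc,h),proj(sc,h), 'depth per px mm')
for im,cc,n in((di,dc,'side'),(si,sc,'scene')):
    p=proj(cc,h)[0].astype(int);g=cv2.cvtColor(im,cv2.COLOR_BGR2GRAY);w=g[p[1]-22:p[1]+22,p[0]-22:p[0]+22]
    m=(w<110).astype(np.uint8)*255
    for a,ce,l in blobs(m,20):print(n,a,ce+p-22)
    hsv=cv2.cvtColor(im,cv2.COLOR_BGR2HSV)[p[1]-25:p[1]+25,p[0]-25:p[0]+25]
    np.savetxt(f'/tmp/{n}.txt',w[::2,::2],fmt='%3d')
E
cat /tmp/side.txt; echo; cat /tmp/scene.txt
```

```text
pred head top [0.6943 0.0044 0.225 ]
[[309.7175 202.5048]] [[308.3849 227.5886]] depth per px mm
side 387 [318.3 202.9]
side 93 [309.1 203.1]
side 34 [324.5 220.6]
scene 97 [308.8 227.6]
scene 45 [307.3 236.7]
119 119 115 122 126 132 133 129 126 127 128 127 131 132 131 127 127 129 131 135 125 124
119 119 119 120 123 127 130 131 125 127 127 126 130 130 132 126 125 131 131 130 130 129
119 119 119 118 122 126 128 131 120 125 125 125 127 132 131 130 125 127 130 128 125 120
121 122 124 122 118 123 128 129 125 125 126 122 128 128 130 131 127 124 119  82  65  66
120 122 122 122 120 124 126 127 130 119 128 127 128 130 132 129 129 110  77  61  61  65
123 122 122 125 121 120 125 127 128 128 125 125 127 123 131 130 123  77  61  58  66  60
125 125 123 124 123 122 122 127 125 124 122 125 126 125 126 128 101  59  62  62  65  67
125 128 124 125 124 123 122 127 126 129 123 126 128 123 127 126  72  60  64  58  55  65
128 128 124 127 128 124 125 146 158 150 134 131 133 128 125 119  64  67  66  65  64  63
126 126 127 125 125 125 126 129 159 155 130 120 134 152 138 113  45  55  63  63  66  65
122 125 12
[... 2282 characters left out ...]
 139 141 144 147 135 105  89 156 204 165 128 118 174 201 200 200 199 167 151 147 142
139 140 138 147 151 136 110 111  93 120 172 194 188 179 193 201 186 193 154 148 145 150
136 137 143 149 155 156 172 205 139 101  97  98  95 100  98 163 188 164 148 146 148 146
137 140 146 152 152 158 148 175 206 170 110 109 153 140 113 115 136 146 145 148 147 142
135 144 152 151 155 160 157 152 142 184 202 206 204 200 146 129 151 145 145 148 142 141
142 148 151 152 157 160 161 158 148 127 105 110 108 123 152 155 146 145 149 142 142 146
144 149 150 157 161 160 159 148 147 158 151 154 156 158 155 148 144 146 144 145 151 147
150 149 156 163 158 160 151 157 157 155 159 158 157 156 149 143 147 145 146 152 147 147
```

Call:
send_rows(targets="-36 -14 0 61 255;-36 -14 0 61 255;-36 -14 0 61 255;-36 -14 0 61 255;-36 -14 0 61 255;-36 -14 0 61 255;-36 -14 0 61 255;-36 -14 20 61 255;-36 -14 46 61 255;-36 -14 46 61 255;-36 -14 46 61 255;-36 -14 46 61 255;-36 -14 46 61 255")

```text
time: 43.85
ee_pos: [0.5927, 0.0129, 0.102]
tcp_rot: [179.8, 0.1, 106.4]
wrist_force: [-0.5, -0.1, -3.6]
opening: 0.0223
grasp_force: 108.2
```

Run:
```python
from h import *
plan(.5685,-.106,.100,106.2);print(bot.get_obs()['q'].round(1))
```

```text
shift [-107.2  -56.9    2. ] turn 0.2 q6 now 74.8
[ 1.3  9.7  5.1 85.2 -0.1 74.8]
```

Call:
send_rows(targets="-30 -16 1 0 255;-60 -32 2 0 255;-90 -48 2 0 255;-107 -57 2 0 255;-107 -57 2 0 255;-107 -57 2 0 255;-107 -57 2 0 255;-107 -57 2 0 255")

```text
time: 44.85
ee_pos: [0.568, -0.1052, 0.0991]
tcp_rot: [179.9, 0.1, 106.5]
wrist_force: [-0.3, 0.1, -1.4]
opening: 0.0221
grasp_force: 108.3
```

Run:
```python
from h import *
o=bot.get_obs();print(o['wrist_force'],o['torque']);T=tool();print('head',T[:3,3]-.138*T[:3,0]+[0,0,.079],o['tcp_rot']);plan(.5685,-.106,.139,106.2)
```

```text
[-0.29716798  0.06126579 -1.35140279] [0.34267266 0.10534398 0.00597783]
head [ 0.60717847 -0.23750494  0.1783189 ] [1.79875553e+02 9.14820098e-02 1.06480069e+02]
shift [ -1.    0.3 -39.9] turn 0.3 q6 now 63.0
```

Call:
send_rows(targets="-1 0 -10 0 255;-1 0 -18 0 255;-1 0 -23 0 255;-1 0 -25 0 255;-1 0 -27 0 255;-1 0 -29 0 255;-1 0 -31 0 255;-1 0 -32 0 255;-1 0 -32 0 255;-1 0 -32 0 255")

```text
time: 46.1
ee_pos: [0.5681, -0.1067, 0.1311]
tcp_rot: [179.9, 0.1, 106.4]
wrist_force: [0.3, -0.4, -2.5]
opening: 0.0221
grasp_force: 108.2
```

Run:
```python
from h import *
o=bot.get_obs();print(o['wrist_force'],o['torque']);T=tool();print('head',T[:3,3]-.138*T[:3,0]+[0,0,.079],o['tcp_rot'])
```

```text
[ 0.32462833 -0.40906733 -2.457476  ] [ 0.28934716  0.11643054 -0.07909763]
head [ 0.60710217 -0.23910373  0.2103425 ] [1.79875902e+02 9.75453873e-02 1.06426939e+02]
```

Call:
send_rows(targets="0 0 -1 0 255;0 0 -2 0 255;0 0 -3 0 255;0 0 -4 0 255;0 0 -5 0 255;0 0 -6 0 255;0 0 -6 0 255;0 0 -6 0 255")

```text
time: 47.1
ee_pos: [0.5681, -0.1067, 0.1372]
tcp_rot: [179.9, 0.1, 106.4]
wrist_force: [-0.4, -0.5, -3.6]
opening: 0.0221
grasp_force: 108.2
```

Run:
```python
from h import *
o=bot.get_obs();print(o['wrist_force'],o['torque']);T=tool();print('head',T[:3,3]-.138*T[:3,0]+[0,0,.079],o['tcp_rot'])
```

```text
[-0.42976755 -0.46818393 -3.55586311] [ 0.35349887  0.06402762 -0.00375428]
head [ 0.6071359  -0.23908398  0.21639608] [1.79870581e+02 9.89180190e-02 1.06428745e+02]
```

Call:
send_rows(targets="0 0 -1 0 255;0 0 -2 0 255;0 0 -3 0 255;0 0 -4 0 255;0 0 -4 0 255;0 0 -4 0 255")

```text
time: 47.85
ee_pos: [0.5681, -0.1067, 0.1411]
tcp_rot: [179.9, 0.1, 106.4]
wrist_force: [0.6, -0.3, -2.8]
opening: 0.0219
grasp_force: 108.2
```

Run:
```python
from h import *
o=bot.get_obs();print(o['wrist_force'],o['torque']);T=tool();print('head',T[:3,3]-.138*T[:3,0]+[0,0,.079],o['tcp_rot'])
```

```text
[ 0.57706413 -0.25623691 -2.77116394] [0.35033036 0.0884228  0.03907632]
head [ 0.60708909 -0.23909869  0.22038422] [1.79872800e+02 9.78100467e-02 1.06424868e+02]
```

Call:
send_rows(targets="0 0 -1 0 255;0 0 -1 0 255;0 0 -2 0 255;0 0 -2 0 255;0 0 -2 0 255")

```text
time: 48.48
ee_pos: [0.5681, -0.1067, 0.1432]
tcp_rot: [179.9, 0.1, 106.4]
wrist_force: [-0.8, 0.2, -3.6]
opening: 0.0222
grasp_force: 108.2
```

Call:
send_rows(targets="0 0 -1 0 255;0 0 -1 0 255;0 0 -1 0 255")

```text
time: 48.85
ee_pos: [0.568, -0.1067, 0.1441]
tcp_rot: [179.9, 0.1, 106.4]
wrist_force: [0.3, -0.3, -2.3]
opening: 0.0221
grasp_force: 108.2
```

Call:
send_rows(targets="0 0 -1 0 255;0 0 -1 0 255;0 0 -1 0 255")

```text
time: 49.22
ee_pos: [0.5679, -0.1066, 0.1448]
tcp_rot: [179.9, 0.1, 106.4]
wrist_force: [0.4, 0.1, -6.1]
opening: 0.0219
grasp_force: 107.9
```

Call:
send_rows(targets="0 0 1.5 0 255;0 -6 1.5 -2.5 255;-0.5 -12 1.5 -5 255;-1 -18 1.5 -7.5 255;-2 -24 1.5 -10 255;-3.3 -30 1.5 -12.5 255;-4.7 -35.7 1.5 -15 255;-4.7 -35.7 1.5 -15 255;-4.7 -35.7 1.5 -15 255")

```text
time: 50.35
ee_pos: [0.5354, -0.1214, 0.1438]
tcp_rot: [179.9, 0.2, 121.4]
wrist_force: [-0.2, 0.6, -3.4]
opening: 0.0219
grasp_force: 108.2
```

Run:
```python
from h import *
o=bot.get_obs();print(o['wrist_force'],o['torque']);T=tool();print('head',T[:3,3]-.138*T[:3,0]+[0,0,.0767],o['tcp_rot'])
```

```text
[-0.16535303  0.57673525 -3.42631572] [0.34837269 0.15272793 0.0089508 ]
head [ 0.60722308 -0.23924736  0.22091866] [1.79885879e+02 1.63158512e-01 1.21365635e+02]
```

Call:
send_rows(targets="0 -6 0 -2.5 255;-0.5 -12 0 -5 255;-1 -18 0 -7.5 255;-2 -24 0 -10 255;-3.3 -30 0 -12.5 255;-4.7 -35.7 0 -15 255;-6.4 -41.5 0 -17.5 255;-8.3 -47.2 0 -20 255;-10.5 -52.8 0 -22.5 255;-12.9 -58.3 0 -25 255;-15.6 -63.7 0 -27.5 255;-18.5 -69 0 -30 255;-21.6 -74.1 0 -32.5 255;-25 -79 0 -35 255;-25 -79 0 -35 255;-25 -79 0 -35 255")

```text
time: 52.35
ee_pos: [0.4809, -0.1838, 0.1436]
tcp_rot: [180.0, 0.2, 156.4]
wrist_force: [0.3, 0.7, -2.6]
opening: 0.0222
grasp_force: 108.3
```

Run:
```python
from h import *
o=bot.get_obs();print(o['wrist_force'],o['torque']);T=tool();print('head',T[:3,3]-.138*T[:3,0]+[0,0,.0767],o['tcp_rot'])
```

```text
[ 0.29930664  0.7301889  -2.59868336] [ 0.18371377  0.32733211 -0.03362027]
head [ 0.60735535 -0.23910359  0.22070436] [1.79998315e+02 1.71427502e-01 1.56358583e+02]
```

Call:
send_rows(targets="0 0 1 0 255;0 0 2 0 255;0 0 3 0 255;0 0 3 0 255;0 0 3 0 255")

```text
time: 52.98
ee_pos: [0.4808, -0.1839, 0.1405]
tcp_rot: [180.0, 0.2, 156.4]
wrist_force: [0.4, 1.3, -2.9]
opening: 0.0217
grasp_force: 108.3
```

Call:
send_rows(targets="0 0 0.5 0 255;0 0 1 0 255;0 0 1 0 255;0 0 1 0 255")

```text
time: 53.48
ee_pos: [0.4808, -0.1839, 0.1395]
tcp_rot: [180.0, 0.2, 156.4]
wrist_force: [-0.5, 0.5, -2.8]
opening: 0.022
grasp_force: 108.3
```

Call:
send_rows(targets="0 0 0.5 0 255;0 0 1 0 255;0 0 1 0 255;0 0 1 0 255")

```text
time: 53.98
ee_pos: [0.4808, -0.1839, 0.1385]
tcp_rot: [180.0, 0.2, 156.4]
wrist_force: [-0.3, -0.2, -1.7]
opening: 0.0217
grasp_force: 108.3
```

Call:
send_rows(targets="0 0 0.5 0 255;0 0 1 0 255;0 0 1 0 255;0 0 1 0 255")

```text
time: 54.48
ee_pos: [0.4809, -0.1839, 0.1377]
tcp_rot: [180.0, 0.2, 156.4]
wrist_force: [1.0, -0.5, -0.6]
opening: 0.0221
grasp_force: 108.6
```

Call:
send_rows(targets="0 0 0 0 255;0 0 0 0 225;0 0 0 0 200;0 0 0 0 150;0 0 0 0 100;0 0 0 0 40;0 0 0 0 0;0 0 0 0 0;0 0 0 0 0", newtons=40)

```text
time: 55.6
ee_pos: [0.4808, -0.1839, 0.1375]
tcp_rot: [180.0, 0.2, 156.4]
wrist_force: [0.3, 0.1, -0.6]
opening: 0.0855
grasp_force: 0.0
```

Run:
```python
from h import *
T=tool();print('pre',T[:3,3],bot.get_obs()['wrist_force'])
im,c=grab('wrist','w14');g=cv2.cvtColor(im,cv2.COLOR_BGR2GRAY);import pickle;pickle.dump(c,open('w14.pkl','wb'))
d=(g<60).astype(np.uint8)*255;d[330:]=0;d[:,:200]=0;d[:,370:]=0;d=cv2.morphologyEx(d,cv2.MORPH_OPEN,np.ones((3,3)))
for a,ce,l in blobs(d,500):
    ys,xs=np.nonzero(l);print(a,ce,cv2.minAreaRect(np.c_[xs,ys].astype(np.float32)),cv2.minAreaRect(onz(c,np.c_[xs,ys],.199)[:,:2].astype(np.float32)*1000))
```

```text
pre [ 0.48078555 -0.18385292  0.13752657] [ 0.31974252  0.09158043 -0.61304448]
7231 [275.7 268. ] ((277.0, 262.5), (133.0, 62.0), 90.0) ((462.90875244140625, -176.5438995361328), (23.14562225341797, 55.84229278564453), 66.26142120361328)
```

Call:
send_rows(targets="0 0 -30 0 0;0 0 -60 0 0;10 0 -100 0 0;20 0 -143 0 0;20 0 -143 0 0;0 -80 -143 0 0;0 -80 -143 0 0;-32 -154 -143 0 0;-32 -154 -143 0 0;-32 -154 -143 0 0;-32 -154 -143 0 0;-32 -154 -143 0 0")

```text
time: 57.15
ee_pos: [0.4484, -0.3366, 0.281]
tcp_rot: [180.0, 0.2, 156.5]
wrist_force: [0.4, 0.6, -0.2]
opening: 0.0853
grasp_force: 0.0
```

Run:
```python
from h import *
import pickle
im,c=grab('wrist','w15');pickle.dump(c,open('w15.pkl','wb'));T=tool();print(T[:3,3],bot.get_obs()['tcp_rot'],bot.get_obs()['q'].round(1))
si,sc=grab('scene','s15');di,dc=grab('side','d15')
a=cv2.resize(im[60:340,140:420],(400,400));
p=proj(sc,[.449,-.338,.14])[0].astype(int);q=proj(dc,[.6,-.22,.16])[0].astype(int)
b=cv2.resize(di[q[1]-80:q[1]+40,q[0]-80:q[0]+40],(400,400),interpolation=cv2.INTER_CUBIC)
cv2.imwrite('pics/j15.png',np.hstack([a,b]));print(p,q)
```

```text
[ 0.4484039  -0.33666153  0.2810437 ] [179.99560165   0.20079857 156.49754102] [-3.690e+01  9.400e+00  2.490e+01  1.053e+02  1.000e-01 -1.340e+01]
[175 280] [301 283]
```

View pics/j15.png

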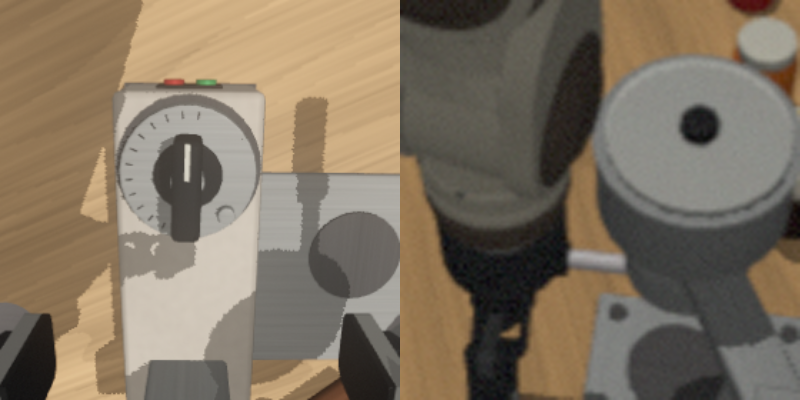

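Run:
```python
from h import *
import pickle
np.set_printoptions(precision=4,suppress=True)
c1=pickle.load(open('w11.pkl','rb'));c2=pickle.load(open('w15.pkl','rb'))
a=cv2.cvtColor(cv2.imread('pics/w11.png'),cv2.COLOR_BGR2GRAY);b=cv2.cvtColor(cv2.imread('pics/w15.png'),cv2.COLOR_BGR2GRAY)
print(a[92:160:3,128:176:3]);print(b[146:238:4,252:296:3])
```

```text
[[119 123 122 119 101 104  96 102 102  71 101 102  78 100 101  99]
 [119 121 120 104  97 104 103  98 103 103 103 102 100 103 103 104]
 [118 122 105 104  98 101 103 103 102 104 104 104 104 102 101 101]
 [119 108  84 103  73  48  62  46  44  45  55 106 105 104 104 104]
 [117 105 103 101  54  48 124  47  46  43  43 104 103 102 102 102]
 [105 104 104 105  52  48 124  49  46  44  44  46  86 102 102 102]
 [104  98 102 101  57  48 132  48  44  44  42  46  45  46 104 105]
 [105 104 104 104  55  49 129  48  45  43  44  45  45  46  45 101]
 [ 70 104 104 103  54  48 127  48  45  43  43  46  45  45  46  66]
 [104 104 105 105  53  50 124  45  45  43  42  79  46  45  45  45]
 [104 103 103 102  51  47  48  47  45  42  43  82  75  46  46  45]
 [ 74  92 104 105  48  48  48  46  45  43  44 100  74  45  45  44]
 [105 105 105 105  49  49  47  47  45  45  43  94  73  46  46  46]
 [103 104 102 102  50  49  48  48  46  44  44  73  45  45  45  45]
 [104 104 103 103  50  48  49  46  45  43  44  45  46  44  46  65]
 [106 101 100 100  50  50  48  47  45  45  44  44  44  47  54 101]
 [113 103  65 101  56  49  4
[... 1191 characters left out ...]
2 142]
 [ 61  62  62  65  66  67  69  71  71  67  72  72  73  72 170]
 [106  63  63  64  67  68  70  70  71  68  71  71  75 170 170]
 [111 112  78  65  68  68  68  70  71  68  71 128 166 167 166]
 [114 115 115  65  67  69  70  71  70  67 170 169 169 143 100]
 [115 117 116  65  69  70  70  72  72  68 170 171 171 133 166]
 [115 115 116  66  69  70  71  71  70  69 170 170 169 170 160]
 [113 107 114  66  70  70  70  72  73  69 168 169 169 169 169]
 [132 128 116  66  70  71  71  72  72  73 170 170 168 176 201]
 [135 137 136  69  70  71  72  72  68 145 198 201 202 201 201]
 [137 138 138 138 139 138 139 139 193 202 201 200 201 200 201]
 [137 137 138 140 140 139 139 139 158 202 201 200 202 202 203]]
```

Run:
```python
from h import *
import pickle
np.set_printoptions(precision=4,suppress=True)
c1=pickle.load(open('w11.pkl','rb'));c2=pickle.load(open('w15.pkl','rb'))
a=cv2.cvtColor(cv2.imread('pics/w11.png'),cv2.COLOR_BGR2GRAY).astype(float);b=cv2.cvtColor(cv2.imread('pics/w15.png'),cv2.COLOR_BGR2GRAY).astype(float)
def mk(g,x0,x1,y0,y1,t):
    w=np.clip(g[y0:y1,x0:x1]-t,0,None);ys,xs=np.mgrid[y0:y1,x0:x1];r=np.nonzero(w.max(1)>20)[0]
    return np.array([(w*xs).sum()/w.sum(),(w*ys).sum()/w.sum()]),y0+r.min(),y0+r.max()
m1=mk(a,142,151,103,124,55);m2=mk(b,265,278,158,192,80);print(m1,m2)
X,e=tri(c1,m1[0],c2,m2[0]);print('mark',X,e)
# top bar edges in w15 at that height
z=X[2];P=onz(c2,[(261.5,200),(281,200),(271,154),(271,227)],z);print(P)
P=onz(c2,[(262,156),(262,226),(280,160),(280,222)],z);f=lambda d:np.degrees(np.arctan2(d[1],d[0]));print('bar yaw',f(P[0]-P[1]),f(P[2]-P[3]))
```

```text
(array([145.1567, 111.2317]), np.int64(103), np.int64(120)) (array([270.6179, 173.3503]), np.int64(160), np.int64(187))
mark [ 0.4285 -0.3349  0.1727] 0.0006752395709566964
[[ 0.4463 -0.3512  0.1727]
 [ 0.453  -0.3359  0.1727]
 [ 0.4136 -0.3279  0.1727]
 [ 0.4721 -0.3537  0.1727]]
bar yaw 155.69857202075886 156.59720191218096
```

Call:
send_rows(targets="3 -6 60 0 0;3 -6 110 0 0;3 -6 145 0 0;3 -6 160 0 0;3 -6 166 0 0;3 -6 166 0 0;3 -6 166 0 120;3 -6 166 0 200;3 -6 166 0 255;3 -6 166 0 255;3 -6 166 0 255;3 -6 166 0 255;3 -6 166 0 255;3 -6 166 0 255", newtons=30)

```text
time: 59.05
ee_pos: [0.4437, -0.3416, 0.1149]
tcp_rot: [179.9, 0.2, 156.5]
wrist_force: [0.9, 5.3, 4.8]
opening: 0.0175
grasp_force: 30.0
```

Call:
send_rows(targets="0 0 0 1.5 255;0 0 0 3 255;0 0 0 4.5 255;0 0 0 6 255")

```text
time: 59.55
ee_pos: [0.4437, -0.3415, 0.1149]
tcp_rot: [179.9, 0.2, 150.4]
wrist_force: [0.8, 6.1, 4.1]
opening: 0.017
grasp_force: 29.9
```

Run:
```python
from h import *
o=bot.get_obs();print(o['wrist_force'],o['torque'],o['q'].round(1),o['opening'])
```

```text
[0.84621731 6.14180468 4.10886165] [ 1.2764062  -0.1102882   0.18311937] [-37.6   5.3   1.6  86.2   0.1  -8.1] 0.016952633107281873
```

Call:
send_rows(targets="0 0 0 1.5 255;0 0 0 3 255;0 0 0 4.5 255;0 0 0 6 255;0 0 0 7.5 255;0 0 0 9 255;0 0 0 10.5 255;0 0 0 12 255;0 0 0 13.5 255;0 0 0 15 255")

```text
time: 60.8
ee_pos: [0.444, -0.3411, 0.1149]
tcp_rot: [179.8, 0.1, 135.4]
wrist_force: [2.1, 8.9, 4.4]
opening: 0.0173
grasp_force: 30.0
```

```bash
cat > t.py <<'E'
from h import *
o=bot.get_obs();T=tool();r=np.array([0,0,0]);print(o['wrist_force'].round(1),o['torque'].round(2),o['q'][5].round(1),o['tcp_rot'][2].round(1),o['opening'],o['grasp_force'])
E
python3 t.py
```

```text
[2.1 8.9 4.4] [ 1.59 -0.42  0.11] 6.9 135.4 0.017318094374989317 29.952488243579865
```

Call:
send_rows(targets="0 0 0 1.5 255;0 0 0 3 255;0 0 0 4.5 255;0 0 0 6 255;0 0 0 7.5 255;0 0 0 9 255;0 0 0 10.5 255;0 0 0 12 255;0 0 0 13.5 255;0 0 0 15 255")

```text
time: 62.05
ee_pos: [0.4444, -0.3408, 0.1149]
tcp_rot: [179.7, 0.1, 120.5]
wrist_force: [4.4, 9.8, 3.7]
opening: 0.0172
grasp_force: 29.9
```

```bash
python3 t.py
```

```text
[4.4 9.8 3.7] [ 1.9  -0.79  0.15] 21.9 120.5 0.017182985481075077 29.92554634809494
```

Call:
send_rows(targets="0 0 0 1.5 255;0 0 0 3 255;0 0 0 4.5 255;0 0 0 6 255;0 0 0 7.5 255;0 0 0 9 255;0 0 0 10.5 255;0 0 0 12 255")

```text
time: 63.05
ee_pos: [0.4447, -0.3407, 0.115]
tcp_rot: [179.7, 0.0, 108.5]
wrist_force: [6.6, 10.4, 3.7]
opening: 0.0172
grasp_force: 29.9
```

```bash
python3 t.py
```

```text
[ 6.6 10.4  3.7] [ 2.01 -1.16  0.04] 33.9 108.5 0.01723151272938551 29.920099675655365
```

Call:
send_rows(targets="0 0 0 1.5 255;0 0 0 3 255;0 0 0 4.5 255;0 0 0 6 255;0 0 0 7.5 255;0 0 0 9 255;0 0 0 10.5 255;0 0 0 12 255")

```text
time: 64.05
ee_pos: [0.4451, -0.3412, 0.1151]
tcp_rot: [179.7, 0.0, 96.5]
wrist_force: [7.7, 8.8, 3.8]
opening: 0.0171
grasp_force: 51.4
```

```bash
python3 t.py
```

```text
[7.7 8.8 3.8] [ 1.58 -1.35  1.07] 45.9 96.5 0.01714243442470335 51.41880456358194
```

Call:
send_rows(targets="0 0 0 -2 255;0 0 0 -4 255;0 0 0 -6 255;0 0 0 -8 255;0 0 0 -8 255")

```text
time: 64.68
ee_pos: [0.445, -0.3413, 0.115]
tcp_rot: [179.7, 0.1, 104.5]
wrist_force: [6.9, 8.6, 2.8]
opening: 0.0175
grasp_force: 30.3
```

```bash
python3 t.py
```

```text
[6.9 8.6 2.8] [ 1.35 -1.47  0.03] 37.9 104.5 0.017474383287674405 30.25231897830963
```

Call:
send_rows(targets="0 0 0 -2 255;0 0 0 -4 255;0 0 0 -6 255;0 0 0 -8 255;0 0 0 -8 255")

```text
time: 65.3
ee_pos: [0.4448, -0.3413, 0.115]
tcp_rot: [179.7, 0.1, 112.5]
wrist_force: [6.9, 7.1, 3.3]
opening: 0.0171
grasp_force: 29.7
```

```bash
python3 t.py
```

```text
[6.9 7.1 3.3] [ 1.23 -1.32 -0.1 ] 29.9 112.5 0.017123737116194353 29.718884825706482
```

Call:
send_rows(targets="0 0 0 -2 255;0 0 0 -4 255;0 0 0 -4 255")

```text
time: 65.68
ee_pos: [0.4449, -0.3417, 0.115]
tcp_rot: [179.7, 0.2, 116.4]
wrist_force: [7.7, 7.1, 2.1]
opening: 0.0173
grasp_force: 39.5
```

```bash
python3 t.py
```

```text
[7.7 7.1 2.1] [ 1.06 -1.44 -0.75] 25.9 116.4 0.01731816191786143 39.49594438076019
```

Call:
send_rows(targets="0 0 0 -2 255;0 0 0 -4 255;0 0 0 -4 255")

```text
time: 66.05
ee_pos: [0.445, -0.3418, 0.115]
tcp_rot: [179.7, 0.2, 120.4]
wrist_force: [7.7, 6.6, 1.7]
opening: 0.0172
grasp_force: 58.9
```

```bash
python3 t.py
```

```text
[7.7 6.6 1.7] [ 1.07 -1.48 -1.64] 22.0 120.4 0.017218057884431995 58.86446736752987
```

Call:
send_rows(targets="0 0 0 3 255;0 0 0 6 255;0 0 0 9 255;0 0 0 12 255;0 0 0 14 255;0 0 0 14 255;0 0 0 14 150;0 0 0 14 50;0 0 0 14 0;0 0 0 14 0;0 0 -30 14 0;0 0 -90 14 0;0 0 -150 14 0;0 0 -185 14 0;0 0 -185 14 0;0 0 -185 14 0")

```text
time: 68.05
ee_pos: [0.443, -0.342, 0.2987]
tcp_rot: [179.9, 0.1, 106.4]
wrist_force: [-0.3, 0.3, 1.1]
opening: 0.0858
grasp_force: 0.0
```

Call:
send_rows(targets="726 156 0 -47 0;726 156 0 -47 0;726 156 0 -47 0;726 156 0 -47 0;726 156 0 -47 0;726 156 0 -47 0;726 156 0 -47 0;726 156 0 -47 0;726 156 0 -47 0;726 156 0 -47 0;726 156 0 -47 0;726 156 0 -47 0;726 156 0 -47 0;726 156 0 -47 0;726 156 0 -47 0;726 156 0 -47 0;726 156 0 -47 0;726 156 0 -47 0")

```text
time: 70.3
ee_pos: [0.3874, 0.3982, 0.2989]
tcp_rot: [180.0, 0.2, 153.4]
wrist_force: [-0.2, -0.2, -0.0]
opening: 0.0856
grasp_force: 0.0
```

Run:
```python
from h import *
import pickle
im,c=eggs('wrist','w16',105);pickle.dump(c,open('w16.pkl','wb'));print(tool()[:3,3],bot.get_obs()['tcp_rot'][2])
si,sc=grab('scene','s16');di,dc=grab('side','d16')
a=cv2.resize(im[60:360,130:430],(400,400));b=cv2.resize(di[195:325,225:355],(400,400),interpolation=cv2.INTER_CUBIC)
cv2.imwrite('pics/j16.png',np.hstack([a,b]))
```

```text
22025 [281.8 209.5] mid [0.4926 0.3887] yaw -140.6 L 0.2793 W 0.2493
1093 [479.3 235.3] mid [0.6081 0.5977] yaw 67.6 L 0.1169 W 0.025
[0.3874018  0.39832169 0.29882712] 153.4062425689907
```

View pics/j16.png

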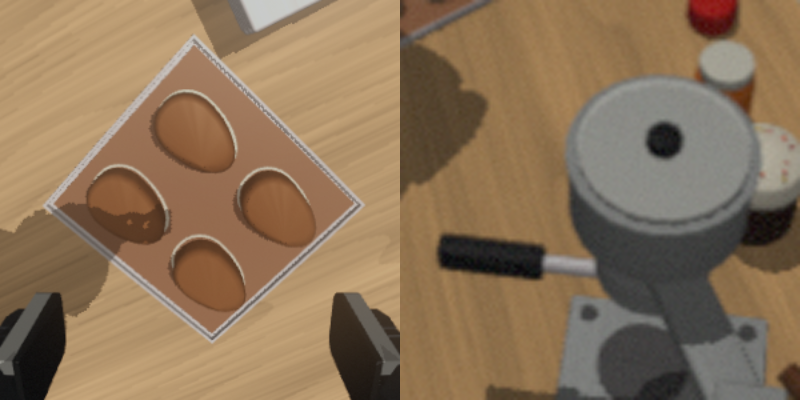

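Run:
```python
from h import *
np.set_printoptions(precision=4,suppress=True)
di,dc=frompics('side','d16');si,sc=frompics('scene','s16')
E=np.array([.474,-.180,.184])
out={}
for n,im,cc in(('side',di,dc),('scene',si,sc)):
    p=proj(cc,E)[0];g=cv2.cvtColor(im,cv2.COLOR_BGR2GRAY);x,y=p.astype(int)-25
    m=(g[y:y+50,x:x+50]<48).astype(np.uint8)*255
    for a,ce,l in blobs(m,40):
        ys,xs=np.nonzero(l);r=cv2.minAreaRect(np.c_[xs+x,ys+y].astype(np.float32));print(n,p,a,ce+[x,y],r)
        if a>100 and n not in out: out[n]=ce+[x,y]
if len(out)==2:print(tri(dc,out['side'],sc,out['scene']))
u=np.array([np.cos(np.radians(156.2)),np.sin(np.radians(156.2)),0])
for n,cc in(('side',dc),('scene',sc)):
    q=proj(cc,[E-u*.04,E+u*.04]);print(n,'expected ends',q, np.degrees(np.arctan2(*(q[1]-q[0])[::-1])))
```

```text
side [253.5573 277.3508] 345 [254.2 278.2] ((254.136474609375, 278.1503601074219), (33.24099349975586, 10.430794715881348), 6.581944942474365)
scene [213.7178 240.5689] 80 [227.8 247.5] ((227.5, 247.5), (9.0, 9.0), 90.0)
side expected ends [[268.0415 279.1754]
 [239.1867 275.5306]] -172.80089254378288
scene expected ends [[219.5134 250.7304]
 [208.0999 230.6893]] -119.66177167802371
```

```bash
python3 -c "
from workcell import ticket
print(ticket.job_done())"
```

```text
the job is handed in; nothing more can be done
None
```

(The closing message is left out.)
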